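# Pack the toddler's play set into its tray

### The job

Playtime is over: pack the play set into the plywood tray. Stack the three silicone rings on the wooden post, the largest at the bottom and the smallest on top, stand the little lidded pot upright in the middle of the round cork pad, and lay the wooden mallet lengthwise in the tray's long bay, setting the pot and the mallet down gently rather than dropping them. The roll of masking tape and the steel-headed hammer are not toys: leave them lying where they are.

Things in the scene. Friction and masses are not known exactly. Their poses are not given: they have to be found in the camera images.
- tray: Shallow plywood tray fixed to the bench, a dowel handle on each y end, 228 (x) by 248 (y) by 20 mm high; origin: centre of its underside. Floor 6 mm, walls 6 mm thick. Long empty mallet bay on its -x side: inside 100 (x) by 236 (y) mm, centred at x -58, y 0. Two cells on its +x side, 110 by 115 mm, centred at x +53, y +60.5 and -60.5: one holds the ring stand, the other the cork pad.
- stand: Loose wooden ring stand, 0.3 kg, in one of the tray's square cells: round base 80 mm across, 20 mm thick, with an upright round post 14 mm thick with rounded tip, 55 mm above the base (tip 75 mm above the stand's underside, 81 mm above the bench). Origin: centre of the base's underside, z up along the post.
- pad: Dark round cork pad, 84 mm across and 4 mm thick, fixed to the floor of the other square cell, the place for the pot. Origin: centre of its underside; its top lies 10 mm above the bench.
- ring_large: Largest of three alike grey-green silicone rings, lying flat on the cork mat (8 mm thick) with the other toys: 68 mm outside, hole 26 mm, 16 mm thick, 45 g. Origin: centre of its underside, z up.
- ring_medium: Middle silicone ring: 56 mm outside, hole 26 mm, 16 mm thick, 32 g. Origin: centre of its underside, z up.
- ring_small: Smallest silicone ring: 44 mm outside, hole 26 mm, 16 mm thick, 20 g. Origin: centre of its underside, z up.
- pot: Aluminium toy pot, lid pressed on tight (one piece), upright on the mat, 70 to 140 g: body 63 mm across, straight sides up to 48 mm; wooden ball knob on the lid, 16 mm across, top at 70 mm; wire ears at its +y and -y sides, 31 to 37 mm up, reaching 46 mm from the axis, so take it across its x. Origin: centre of its underside, z up.
- mallet: All-wood toy mallet lying flat on the mat, 160 mm long along its x, about 90 g: barrel head 32 mm thick, 60 mm long (along y) at x = +64 mm; round handle 22 mm thick; ball 32 mm across at the handle's end, x = -64 mm. Origin: middle of its length, at its underside; z up, handle axis 16 mm above it. Balances at about x = +19 mm.
- tape: Roll of masking tape lying flat on the mat, not a toy: a thin-walled paper ring 62 mm outside with a wide 49 mm hole, 24 mm high. Origin: centre of its underside.
- hammer: Household tack hammer lying on the mat, not a toy: flat wooden handle 20 mm wide along its x, dark steel head 84 mm long across the end at +x, 155 mm long in all, 23 mm high. Origin: near the middle of its length, at its underside.

How it is judged:
By the outcome, as a careful person would: the job done as asked, in the order asked, and still so for the second after the job is handed in, with the robot touching nothing.
It also fails if it takes over 128 s, if anything falls off the work surface, if the arm or the gripper's body presses on something with over 40 N, if the wrist force passes 120 N, or if a joint passes its speed limit or range.

### The arm

A 6-joint arm with a two-finger parallel gripper is mounted at the origin on the work surface. World frame = base frame: x ahead of the robot, y to its left, z up, the work surface at z = 0. Lengths are in mm, angles in rad, forces in N, time in s.
With the tool pointing down it reaches from about 350 to 850 mm from the base axis. Payload 8.1 kg.
Tool frame: the origin (TCP) lies between the finger pads; the fingertips stand 17 mm ahead of it and the grasp point (between the pads) lies 2 mm behind it; z points along the fingers, y is the direction in which the jaws open and shut (so a half turn about z gives the same grasp; the last joint's range is limited). The gripper opens to 93 mm and grips with 3 to 60 N. Pads are 15 mm wide; open, the fingers measure 128 mm over their backs; the gripper's body (75 mm by 188 mm) begins 65 mm behind the grasp point.
Start: joints at [-1.332, 0.13, 1.488, -0, 1.523, -0.085], TCP at [190.923, -568.818, 235.635] pointing down, gripper open.
Joint ranges: [-2.96, 2.96], [-0.89, 2.26], [0.02, 2.5], [-1.34, 4.48], [0, 2.73], [-2.66, 2.66]. Speed limits (rad/s): [2.39, 2.39, 2.79, 3.14, 3.14, 3.14].

### API

Orientations are given as a 3x3 rotation matrix whose columns are the frame's x, y, z axes.
In Python, from cell import read_state, get_image, sign_off gives the robot as it stands. The module is installed in compiled form; this text tells all that it offers.
- The arm moves only by the tool send_rows, never from a script. Its argument "moves" is text: rows parted by semicolons, each of 4 numbers parted by spaces: the shift along the tool's x, y, z in mm, then the turn about the tool's z in rad. A call has 1 to 10 rows; each row is the pose to reach, as a shift and turn from the pose measured when the call began, along the tool's axes at that moment; what a row does not reach only later rows make up. A row lasts 1/12 s, in which the tool goes at most 41.7 mm and 7.16 degrees, less where a joint would pass 70% of its speed; a pose out of reach is approached as far as the arm can. A call with a gripper value outside its range is refused whole. "gripper" is the closure, from 0 (fully open) to 1 (shut), set as the call begins (left out, the last holds). The fingers move at their own pace and stop on an object; "grip_force" is the grip in N (left out, the last holds). Time passes only in rows, so rows that repeat a pose let the fingers close. It gives the time, the measured TCP pose, the force and the opening at its end, in the units of the state.
- read_state(): the state, without advancing time (a new reading comes with each control period).
- get_image(name): name is "side" or "top"; returns a dict with "frame" (420x560x3 uint8, blue, green, red), "camera_matrix" (3x3 intrinsics, pixels), "world_to_cam" (4x4, takes a point from world to camera coordinates). Camera axes: x right, y down, z forward; pixel columns grow to the right and rows downward; lengths in mm; the calibration is good to about 2 mm. A picture is of the moment at which its call begins. There is no depth.
- sign_off(): hands the job in, once; it reports no verdict.
The state is a dict: "time": time; "joints": joint angles; "joint_velocities": joint speeds; "tau": joint torques, N m; "eef_pos": TCP position; "orientation": TCP orientation; "ft_force": force on the tool from outside, world axes, zero at the start; "wrist_torque": the same for the moment, N m; "width": opening from 0.0 (shut) to 1.0 (fully open).
Only numpy, scipy, OpenCV 4.12 (cv2) and the standard library are available. Lean on these libraries where they do the work, as an engineer would, in place of code of your own. Each camera call takes 0.05 s, during which the arm holds its last target.

## Working session

There is one attempt and no reset: what is moved stays moved. The work goes in short steps, Python scripts to look and compute and a tool call to move; the robot and the scene stay as the last step left them, time stands still between calls to the robot, and variables do not carry over. Pictures are saved under pics/ and viewed, and the job is handed in when it is done.

Besides the shell and the picture viewer there is one more tool, called after "Emit:" as name(argument=value, ...) on one line, values as JSON. send_rows: Moves the arm, as the interface text tells. Its arguments: {"type":"object","properties":{"moves":{"type":"string"},"gripper":{"type":"number"},"grip_force":{"type":"number"}},"required":["moves"]}

```bash
mkdir -p pics; python3 - <<'E'
from cell import *
import cv2,numpy as np
s=read_state();print({k:np.round(v,3).tolist() for k,v in s.items()})
for n in("top","side"):
    d=get_image(n);cv2.imwrite(f"pics/{n}0.png",d["frame"]);print(n,d["camera_matrix"],d["world_to_cam"])
E
```

```text
{'time': 0.0, 'joints': [-1.332, 0.131, 1.489, 0.0, 1.523, -0.085], 'joint_velocities': [-0.001, 0.001, 0.0, 0.0, -0.001, -0.001], 'tau': [-0.0, -55.985, -49.176, 0.077, 0.035, -0.0], 'eef_pos': [190.792, -568.296, 234.621], 'orientation': [[0.948, 0.318, -0.0], [0.318, -0.948, 0.002], [0.0, -0.002, -1.0]], 'ft_force': [-0.047, -0.595, 0.246], 'wrist_torque': [0.032, 0.049, -0.005], 'width': 0.998}
top [[456.47707938   0.         288.02391507]
 [  0.         456.47707938 214.15858281]
 [  0.           0.           1.        ]] [[-8.80411108e-03 -9.99960507e-01  1.21360997e-03 -7.63382552e+00]
 [-9.89705368e-01  8.54043117e-03 -1.42864779e-01  5.36125624e+02]
 [ 1.42848772e-01 -2.45891369e-03 -9.89741472e-01  9.88470354e+02]
 [ 0.00000000e+00  0.00000000e+00  0.00000000e+00  1.00000000e+00]]
side [[400.2181686   0.        278.6135991]
 [  0.        400.2181686 211.7865717]
 [  0.          0.          1.       ]] [[ 7.05757098e-01 -7.08368218e-01  1.10175732e-02 -3.78261663e+02]
 [-5.56735711e-01 -5.64166811e-01 -6.09722198e-01  2.90022350e+02]
 [ 4.38123576e-01  4.24181892e-01 -7.92538614e-01  5.63306900e+02]
 [ 0.00000000e+00  0.00000000e+00  0.00000000e+00  1.00000000e+00]]
```

View pics/top0.png

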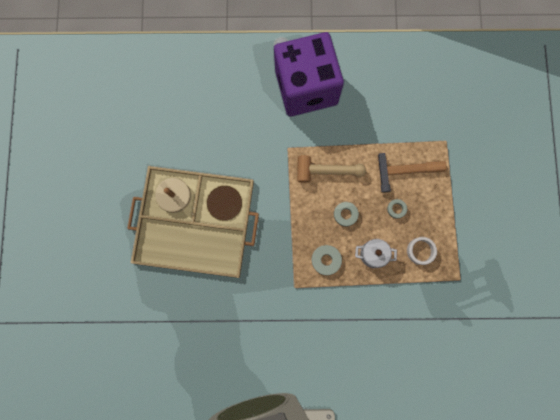

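View pics/side0.png

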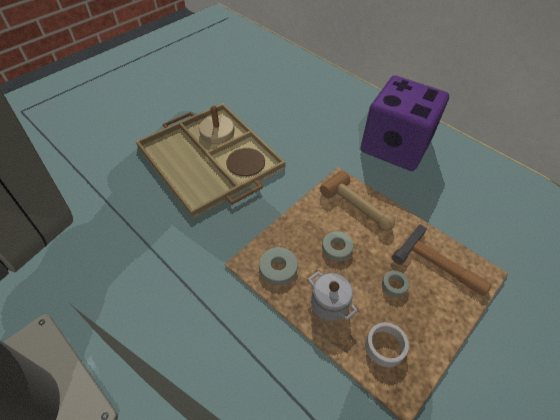

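The top view shows the tray at left (about cols 133-258, rows 165-275), the stand near (173,193) and the pad near (225,203). Toys are on the mat at right: mallet (330,169), medium ring (346,214), small ring (397,209), large ring (327,261), pot (377,253). The tape is at (423,251) and the hammer at (410,170). I'll zoom in for pixel measurements.

```bash
cat > h.py <<'E'
from cell import *
import cv2,numpy as np
def ray(d,u,v,z):
    K=d["camera_matrix"];T=d["world_to_cam"];R=T[:3,:3];t=T[:3,3]
    c=-R.T@t; w=R.T@np.linalg.solve(K,[u,v,1.]); return c+w*(z-c[2])/w[2]
def proj(d,P):
    T=d["world_to_cam"];q=np.atleast_2d(P)@T[:3,:3].T+T[:3,3];q=q@d["camera_matrix"].T;return q[:,:2]/q[:,2:]
def circ(x,y,z,r,n=60):
    a=np.linspace(0,2*np.pi,n,endpoint=False);return np.c_[x+r*np.cos(a),y+r*np.sin(a),0*a+z]
def crop(d,name,u0,v0,u1,v1,s,curves=()):
    im=cv2.resize(d["frame"][v0:v1,u0:u1],None,fx=s,fy=s,interpolation=cv2.INTER_CUBIC)
    for P,col,closed in curves:
        q=(proj(d,P)+.5-[u0,v0])*s
        cv2.polylines(im,[np.round(q).astype(int)],closed,col,1)
    cv2.imwrite("pics/"+name,im)
E
python3 - <<'E'
from h import *
d=get_image("top")
crop(d,"t1.png",125,155,265,285,4)
crop(d,"t2.png",285,135,465,295,4)
for n,u,v,z in [("large",327,261,24),("med",346,214,24),("small",397.5,209,24),("pot",378,253,75),("knob",378.5,252.5,72),("mallethead",304,168,40),("ball",360,170,40),("stand tip",168,191,81),("standbase",174,194,26),("pad",224.5,203,10)]:
    print(n,ray(d,u,v,z).round(1))
E
```

```text
large [431.  -99.1  24. ]
med [ 537.4 -144.7   24. ]
small [ 547.9 -262.7   24. ]
pot [ 445.  -204.3   75. ]
knob [ 446.2 -206.    72. ]
mallethead [641.8 -49.7  40. ]
ball [ 636.1 -177.2   40. ]
stand tip [582.9 247.9  81. ]
standbase [586.8 248.5  26. ]
pad [567.6 134.8  10. ]
```

View pics/t1.png

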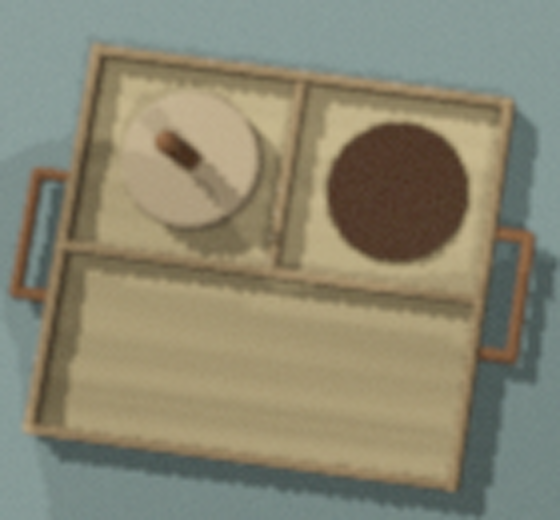

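View pics/t2.png

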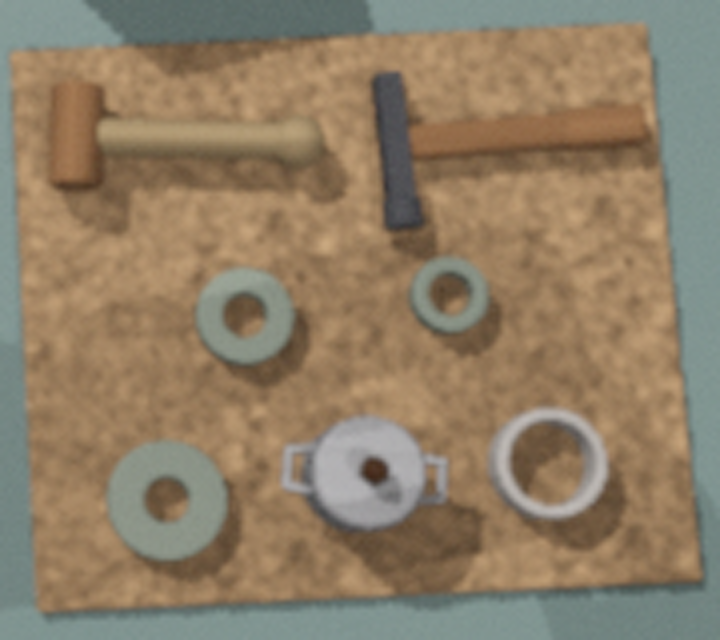

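```bash
python3 - <<'E'
from h import *
from scipy.optimize import least_squares
def fillc(mask):
    cs,_=cv2.findContours(mask,cv2.RETR_EXTERNAL,cv2.CHAIN_APPROX_NONE);c=max(cs,key=cv2.contourArea)
    return c
def hullcent(d,P):
    h=cv2.convexHull((proj(d,P)).astype(np.float32));m=cv2.moments(h);return np.array([m['m10']/m['m00'],m['m01']/m['m00']]),m['m00']
def cyl(x,y,z0,z1,r): return np.vstack([circ(x,y,z0,r),circ(x,y,z1,r)])
objs={"large":(431,-99,34,8,24),"med":(537,-145,28,8,24),"small":(548,-263,22,8,24),"tape":(437,-307,31,8,32)}
D={n:get_image(n) for n in("top","side")}
for o,(x,y,r,z0,z1) in objs.items():
    for n,d in D.items():
        c,A=hullcent(d,cyl(x,y,z0,z1,r));w=int(np.sqrt(A/np.pi)*1.45)
        u0,v0=(c-w).astype(int);win=d["frame"][v0:v0+2*w+1,u0:u0+2*w+1].astype(int)
        m=((win[...,2]-win[...,0])<28).astype(np.uint8)*255   # not brown
        k=fillc(m);mm=np.zeros_like(m);cv2.drawContours(mm,[k],-1,255,-1);M=cv2.moments(mm,True)
        cm=np.array([M['m10']/M['m00']+u0,M['m01']/M['m00']+v0])
        f=least_squares(lambda p:hullcent(d,cyl(p[0],p[1],z0,z1,r))[0]-cm,[x,y]).x
        print(o,n,"xy",f.round(1),"area",M['m00'],"model",round(A))
E
```

```text
large top xy [433.9 -98. ] area 719.0 model 730
large side xy [435.1 -98.5] area 1181.0 model 1227
med top xy [ 538.7 -145.3] area 476.0 model 493
med side xy [ 539.8 -145.5] area 754.0 model 788
small top xy [ 550.2 -262.9] area 298.0 model 320
small side xy [ 551.4 -263.5] area 571.0 model 610
tape top xy [ 452.5 -313.8] area 657.0 model 677
tape side xy [ 453.4 -314.4] area 1524.0 model 1576
```

```bash
python3 - <<'E'
from h import *
d=get_image("side")
crop(d,"s1.png",130,95,290,220,4)
crop(d,"s2.png",230,165,420,315,4)
E
```

```text
(no output)
```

View pics/s1.png

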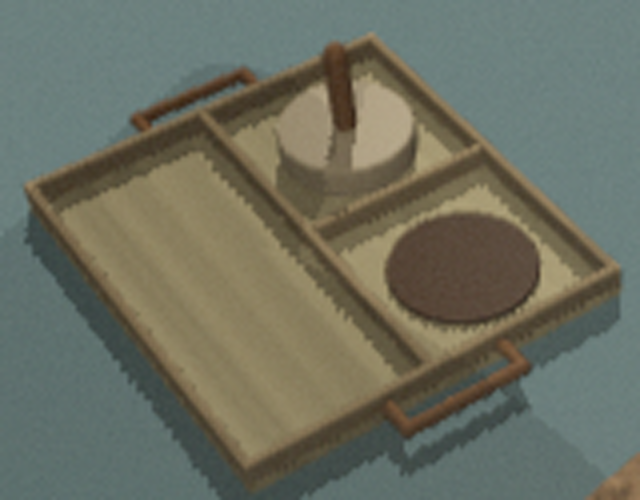

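View pics/s2.png

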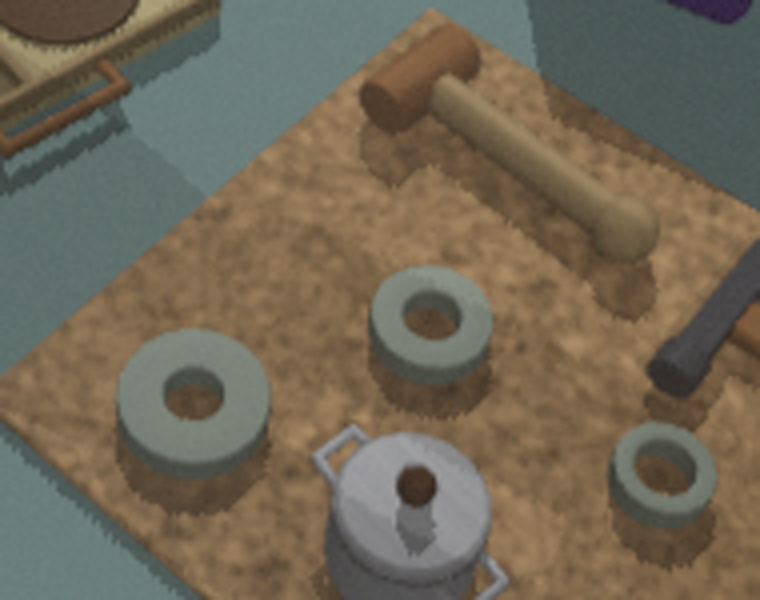

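```bash
cat >> h.py <<'E'
def ck(u0,v0,s,x,y): return u0+(x+.5)/s-.5, v0+(y+.5)/s-.5
E
python3 - <<'E'
from h import *
from scipy.optimize import least_squares
T=get_image("top");S=get_image("side")
t1=lambda x,y:ray(T,*ck(125,155,4,x,y),z); 
def show(n,z,tp=None,sp=None,to=(285,135),so=(230,165)):
    if tp:print(n,"top",ray(T,*ck(*to,4,*tp),z).round(1)[:2])
    if sp:print(n,"side",ray(S,*ck(*so,4,*sp),z).round(1)[:2])
show("knob",70,(375,470),(417,487))
show("earL",42,(286,468));show("earR",42,(445,479))
show("lid",56,(368,472),(411,500))
show("mhead",24,(76,135),(421,78));show("mball",24,(302,141),(626,228))
ta=dict(to=(125,155),so=(130,95))
show("pad",10,(398,192.5),(463,267.5),**ta)
show("tip",75,(167,141),(336,52),**ta)
show("base",26,None,(348,124),**ta)
# stand base: fit hull by top extents
tc=np.array([[94,46],[513,98],[456,489],[27,431]],float);sc=np.array([[374,38],[619,275],[248,462],[30,190]],float)
loc=np.array([[114,124],[114,-124],[-114,-124],[-114,124]])
def W(p,l): c,s=np.cos(p[2]),np.sin(p[2]);return np.c_[p[0]+c*l[:,0]-s*l[:,1],p[1]+s*l[:,0]+c*l[:,1],np.full(len(l),20.)]
for n,d,c,o in (("top",T,tc,(125,155)),("side",S,sc,(130,95))):
    q=np.array([ck(*o,4,*e) for e in c])
    r=least_squares(lambda p:(proj(d,W(p,loc))-q).ravel(),[540,190,-.1]);print(n,"tray",r.x.round(3),"res px",r.fun.round(2))
    p=r.x;c_,s_=np.cos(p[2]),np.sin(p[2])
    for y in(60.5,-60.5):print(" cell",(p[0]+c_*53-s_*y).round(1),(p[1]+s_*53+c_*y).round(1))
    print(" bay",(p[0]-c_*58).round(1),(p[1]-s_*58).round(1))
E
```

```text
knob top [ 447.2 -206.2]
knob side [ 447.7 -207. ]
earL top [ 450.3 -162.5]
earR top [ 443.5 -250.3]
lid top [ 446.9 -205.1]
lid side [ 448.4 -205.5]
mhead top [644.9 -49.4]
mhead side [645.6 -50.3]
mball top [ 640.3 -180.1]
mball side [ 642.2 -178.3]
pad top [568.2 135.7]
pad side [568.8 133.8]
tip top [586.7 253.1]
tip side [588.7 253. ]
base side [588.7 251.3]
top tray [ 5.26354e+02  2.05499e+02 -1.38000e-01] res px [-0.3  -0.81  0.56 -0.37  0.68  0.42 -0.94  0.65]
 cell 587.2 258.2
 cell 570.6 138.3
 bay 468.9 213.5
side tray [ 5.27850e+02  2.03771e+02 -1.46000e-01] res px [ 0.58 -1.42  1.64 -1.27 -0.62  2.55 -1.51 -1.43]
 cell 589.1 255.9
 cell 571.5 136.2
 bay 470.5 212.2
```

```bash
cat > go.py <<'E'
import sys
from h import *
# usage: go.py x y z jawangle
def plan(x,y,z,a):
    s=read_state();R=np.array(s["orientation"]);p=np.array(s["eef_pos"])
    cur=np.arctan2(R[1,1],R[0,1]);d=(a-cur+np.pi/2)%np.pi-np.pi/2
    sh=R.T@(np.array([x,y,z])-p)
    print("t",round(s["time"],2),"p",p.round(1),"jaw",round(cur,3),"tilt",R[:,2].round(4),"w",round(s["width"]*93,1),"F",np.round(s["ft_force"],1),"j6",round(s["joints"][5],2))
    print(" shift",sh.round(1),"turn",round(-d,3),"dist",np.linalg.norm(sh).round())
a=list(map(float,sys.argv[1:]))
for i in range(0,len(a),4):plan(*a[i:i+4])
E
python3 go.py 434.5 -98.2 150 0
```

```text
t 0.4 p [ 190.9 -568.7  235.5] jaw -1.247 tilt [-0.e+00  3.e-04 -1.e+00] w 93.2 F [1.6 0.1 0.2] j6 -0.09
 shift [ 380.6 -368.6   85.6] turn -1.247 dist 537.0
```

Emit:
send_rows(moves="25 -24 6 -0.1;55 -53 12 -0.22;85 -82 19 -0.34;114 -111 25 -0.46;144 -140 32 -0.58;173 -168 38 -0.7;202 -196 45 -0.82;231 -224 52 -0.94;260 -252 58 -1.06;289 -280 65 -1.18", gripper=0.05, grip_force=12)

```text
time: 1.23
eef_pos: [376.4, -209.6, 170.7]
orientation: [[0.061, 0.998, 0.001], [0.998, -0.061, -0.0], [-0.0, 0.001, -1.0]]
ft_force: [1.1, 0.3, 0.3]
width: 0.948
```

```bash
python3 go.py 434.5 -98.2 100 0
```

```text
t 1.23 p [ 376.4 -209.6  170.7] jaw -0.061 tilt [ 1.e-03 -5.e-04 -1.e+00] w 88.1 F [1.1 0.3 0.3] j6 -0.57
 shift [114.8  51.1  70.7] turn -0.061 dist 144.0
```

Emit:
send_rows(moves="28 13 18 -0.02;57 25 35 -0.04;86 38 53 -0.06;104 46 64 -0.06;114.8 51 70.7 -0.061;114.8 51 70.7 -0.061;114.8 51 70.7 -0.061")

```text
time: 1.82
eef_pos: [434.2, -97.8, 99.9]
orientation: [[-0.001, 1.0, 0.0], [1.0, 0.001, -0.0], [-0.0, 0.0, -1.0]]
ft_force: [-0.4, 0.3, 1.0]
width: 0.951
```

```bash
python3 go.py 434.5 -98.2 28 0; python3 - <<'E'
from h import *
for n in("top","side"):cv2.imwrite(f"pics/{n}1.png",get_image(n)["frame"])
E
```

```text
t 1.82 p [434.2 -97.8  99.9] jaw 0.001 tilt [ 1.e-04 -4.e-04 -1.e+00] w 88.4 F [-0.4  0.3  1. ] j6 -0.34
 shift [-0.3  0.3 71.9] turn 0.001 dist 72.0
```

View pics/side1.png

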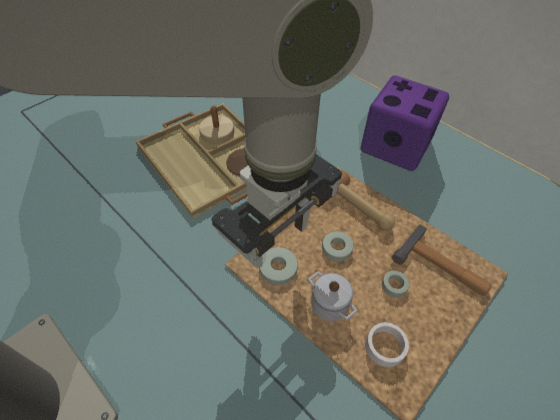

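The side view shows the gripper above the large ring (ring near (279,265)), with the jaws along world x.

Emit:
send_rows(moves="0 0 25 0;0 0 45 0;0 0 58 0;0 0 66 0;0 0 71 0;0 0 71.5 0;0 0 71.5 0")

```text
time: 2.5
eef_pos: [435.1, -99.6, 29.9]
orientation: [[0.001, 1.0, 0.003], [1.0, -0.001, -0.001], [-0.001, 0.003, -1.0]]
ft_force: [0.3, 0.6, -0.4]
width: 0.951
```

Emit:
send_rows(moves="0 0 0 0;0 0 0 0;0 0 0 0;0 0 0 0;0 0 0 0;0 0 0 0;0 0 0 0;0 0 0 0", gripper=1)

```text
time: 3.17
eef_pos: [435.7, -99.8, 30.5]
orientation: [[0.001, 1.0, 0.004], [1.0, -0.001, -0.002], [-0.002, 0.004, -1.0]]
ft_force: [-0.7, -1.3, 5.7]
width: 0.734
```

Emit:
send_rows(moves="0 0 -10 0;0 0 -25 0;0 0 -45 0;0 0 -65 0;0 0 -85 0;0 0 -100 0;0 0 -100 0")

```text
time: 3.75
eef_pos: [437.4, -100.2, 134.6]
orientation: [[0.001, 1.0, 0.009], [1.0, -0.001, -0.004], [-0.004, 0.009, -1.0]]
ft_force: [0.8, 0.1, -0.6]
width: 0.737
```

```bash
python3 go.py 587.7 252.5 128 -0.14; python3 - <<'E'
from h import *
d=get_image("side");crop(d,"s3.png",180,100,380,250,4)
E
```

```text
t 3.75 p [ 437.4 -100.2  134.6] jaw -0.001 tilt [ 0.0091 -0.0037 -1.    ] w 68.6 F [ 0.8  0.1 -0.6] j6 -0.34
 shift [352.9 149.9   6.6] turn 0.139 dist 383.0
```

View pics/s3.png

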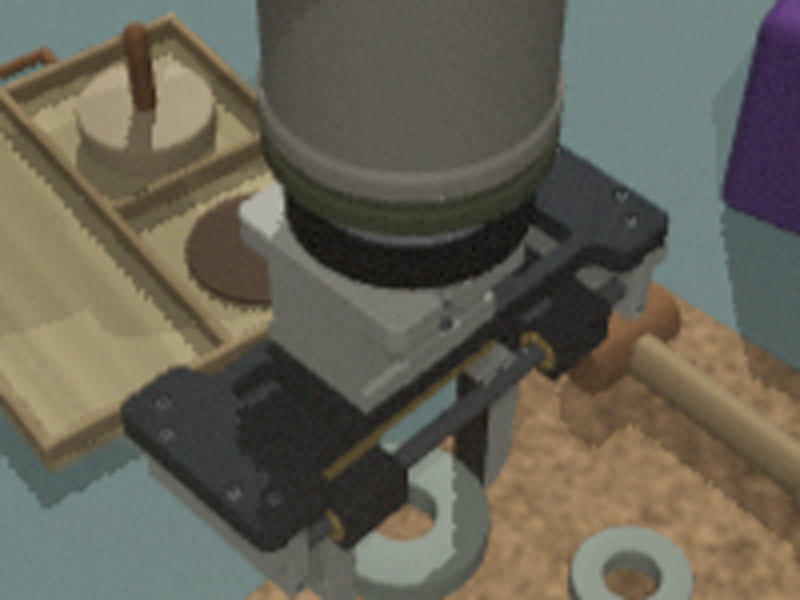

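The large ring is held (68.6 mm opening), seen at about (420,520) in the crop with nothing else touched.

Emit:
send_rows(moves="20 8 0 0.02;55 23 0 0.04;90 38 0 0.06;125 53 0 0.08;160 68 0 0.1;195 83 0 0.12;230 98 0 0.139;265 113 0 0.139;300 128 0 0.139;325 138 0 0.139")

```text
time: 4.63
eef_pos: [574.6, 227.7, 130.4]
orientation: [[0.138, 0.99, 0.005], [0.99, -0.138, -0.003], [-0.002, 0.005, -1.0]]
ft_force: [0.6, -1.3, -0.3]
width: 0.739
```

```bash
python3 go.py 587.7 251 125 -0.14
```

```text
t 4.63 p [574.6 227.7 130.4] jaw -0.139 tilt [ 0.0051 -0.0031 -1.    ] w 68.7 F [ 0.6 -1.3 -0.3] j6 0.44
 shift [24.9  9.8  5.4] turn 0.001 dist 27.0
```

Emit:
send_rows(moves="10 4 2 0;18 7 4 0;23 9 5 0;24.9 9.8 5 0;24.9 9.8 5 0;24.9 9.8 5 0;24.9 9.8 5 0")

```text
time: 5.22
eef_pos: [587.8, 250.0, 125.6]
orientation: [[0.14, 0.99, 0.005], [0.99, -0.139, -0.003], [-0.002, 0.006, -1.0]]
ft_force: [-0.1, -1.2, -1.5]
width: 0.737
```

```bash
python3 go.py 587.7 251 49 -0.14; python3 - <<'E'
from h import *
for n,b in(("side",(150,70,300,190)),("top",(120,130,280,250))):
    d=get_image(n);crop(d,n+"4.png",*b,4)
E
```

```text
t 5.22 p [587.8 250.  125.6] jaw -0.14 tilt [ 0.0053 -0.0032 -1.    ] w 68.5 F [-0.1 -1.2 -1.5] j6 0.47
 shift [ 1.1 -0.6 76.6] turn 0.0 dist 77.0
```

View pics/side4.png

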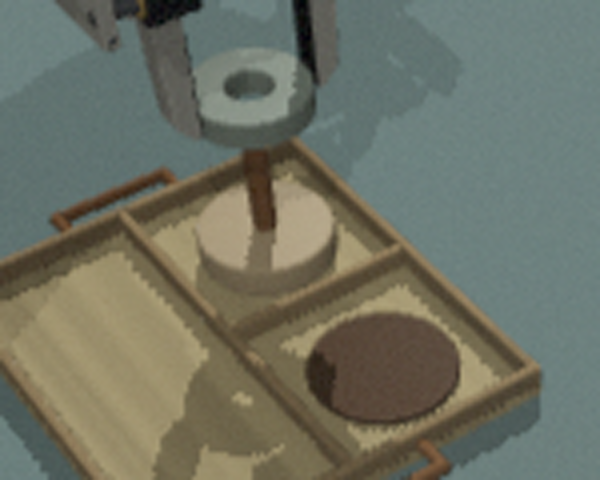

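View pics/top4.png

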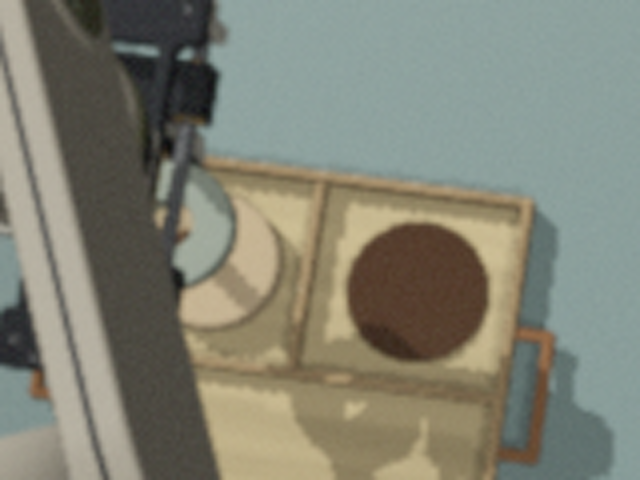

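The ring hangs over the post: its hole is at about (248,85) in the side crop, with the post rising toward it from (263,228).

Emit:
send_rows(moves="1 -0.5 8 0;1 -0.5 16 0;1 -0.5 24 0;1 -0.5 32 0;1 -0.5 40 0;1 -0.5 40 0;1 -0.5 40 0")

```text
time: 5.9
eef_pos: [587.0, 251.0, 84.6]
orientation: [[0.139, 0.99, 0.004], [0.99, -0.139, -0.004], [-0.003, 0.004, -1.0]]
ft_force: [0.7, -1.1, -0.5]
width: 0.737
```

```bash
python3 go.py 587.7 251 51 -0.14; python3 - <<'E'
from h import *
for n,b in(("side",(150,70,300,190)),):
    d=get_image(n);crop(d,n+"5.png",*b,4)
E
```

```text
t 5.9 p [587.  251.   84.6] jaw -0.14 tilt [ 0.0036 -0.0038 -1.    ] w 68.6 F [ 0.7 -1.1 -0.5] j6 0.47
 shift [ 0.2  0.6 33.6] turn 0.0 dist 34.0
```

View pics/side5.png

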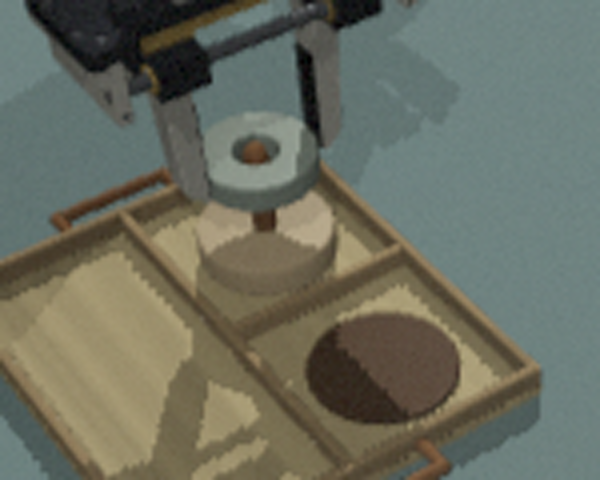

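The post tip shows inside the ring hole at about (256,150) in the crop, so it is threading cleanly.

Emit:
send_rows(moves="0 0.5 8 0;0 0.5 16 0;0 0.5 24 0;0 0.5 30 0;0 0.5 34 0;0 0.5 34.5 0;0 0.5 34.5 0")

```text
time: 6.53
eef_pos: [587.9, 250.9, 50.4]
orientation: [[0.139, 0.99, 0.004], [0.99, -0.139, -0.004], [-0.003, 0.004, -1.0]]
ft_force: [-0.2, -0.4, -0.6]
width: 0.737
```

Emit:
send_rows(moves="0 0 0 0;0 0 0 0;0 0 0 0;0 0 0 0", gripper=0.05)

```text
time: 6.87
eef_pos: [588.2, 251.0, 50.9]
orientation: [[0.139, 0.99, 0.005], [0.99, -0.139, -0.003], [-0.003, 0.005, -1.0]]
ft_force: [0.2, -0.6, 0.4]
width: 0.939
```

Emit:
send_rows(moves="0 0 -10 0;0 0 -35 0;0 0 -65 0;0 0 -90 0;0 0 -95 0;0 0 -95 0")

```text
time: 7.37
eef_pos: [589.9, 252.1, 150.1]
orientation: [[0.139, 0.99, 0.011], [0.99, -0.139, -0.001], [0.0, 0.011, -1.0]]
ft_force: [0.8, 0.1, 0.2]
width: 0.951
```

```bash
python3 go.py 539.2 -145.4 110 0; python3 - <<'E'
from h import *
for n,b in(("side",(150,70,300,190)),):
    d=get_image(n);crop(d,n+"6.png",*b,4)
E
```

```text
t 7.37 p [589.9 252.1 150.1] jaw -0.14 tilt [ 0.011  -0.0011 -0.9999] w 88.5 F [0.8 0.1 0.2] j6 0.47
 shift [-400.7    4.8   39.9] turn -0.14 dist 403.0
```

View pics/side6.png

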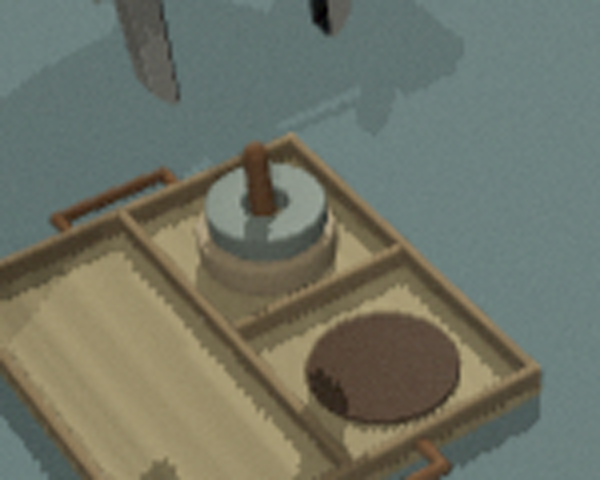

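The large ring sits flat on the base (top at about (266,200) in the crop), with the post through it. Next is the medium ring.

Emit:
send_rows(moves="-20 0 0 0;-60 1 0 -0.02;-100 1 0 -0.04;-140 2 0 -0.06;-180 2 0 -0.08;-220 3 4 -0.1;-260 3 12 -0.12;-300 4 20 -0.14;-340 4 28 -0.14;-370 5 36 -0.14", gripper=0.15)

```text
time: 8.25
eef_pos: [540.0, -118.0, 109.6]
orientation: [[0.001, 1.0, 0.004], [1.0, -0.001, -0.002], [-0.002, 0.004, -1.0]]
ft_force: [0.3, 0.7, 0.2]
width: 0.85
```

```bash
python3 go.py 539.2 -145.4 100 0  539.2 -145.4 30 0
```

```text
t 8.25 p [ 540.  -118.   109.6] jaw -0.001 tilt [ 0.0044 -0.0021 -1.    ] w 79.1 F [0.3 0.7 0.2] j6 -0.31
 shift [-27.3  -0.8   9.6] turn -0.001 dist 29.0
t 8.25 p [ 540.  -118.   109.6] jaw -0.001 tilt [ 0.0044 -0.0021 -1.    ] w 79.1 F [0.3 0.7 0.2] j6 -0.31
 shift [-27.2  -1.1  79.6] turn -0.001 dist 84.0
```

Emit:
send_rows(moves="-12 0 5 0;-22 -0.8 10 0;-27 -0.8 20 0;-27.3 -1 35 0;-27.3 -1 50 0;-27.3 -1 62 0;-27.3 -1 72 0;-27.3 -1 79 0;-27.3 -1 80 0;-27.3 -1 80 0")

```text
time: 9.08
eef_pos: [539.1, -145.0, 29.2]
orientation: [[0.0, 1.0, 0.003], [1.0, -0.0, -0.002], [-0.002, 0.003, -1.0]]
ft_force: [-0.5, -0.6, -0.3]
width: 0.849
```

Emit:
send_rows(moves="0 0 0 0;0 0 0 0;0 0 0 0;0 0 0 0;0 0 0 0;0 0 0 0;0 0 0 0;0 0 0 0", gripper=1)

```text
time: 9.75
eef_pos: [539.6, -145.2, 29.8]
orientation: [[0.0, 1.0, 0.005], [1.0, -0.0, -0.002], [-0.002, 0.005, -1.0]]
ft_force: [-1.3, 1.4, 6.9]
width: 0.602
```

Emit:
send_rows(moves="0 0 -10 0;0 0 -25 0;0 0 -45 0;0 0 -65 0;0 0 -85 0;0 0 -105 0;0 0 -110 0;0 0 -110 0")

```text
time: 10.42
eef_pos: [540.4, -145.5, 142.1]
orientation: [[0.0, 1.0, 0.008], [1.0, -0.0, -0.003], [-0.003, 0.008, -1.0]]
ft_force: [0.5, 0.3, 0.1]
width: 0.597
```

```bash
python3 go.py 587.7 252.5 140 -0.14; python3 - <<'E'
from h import *
d=get_image("side");crop(d,"s7.png",180,100,380,250,4)
E
```

```text
t 10.42 p [ 540.4 -145.5  142.1] jaw -0.0 tilt [ 0.0082 -0.0035 -1.    ] w 55.5 F [0.5 0.3 0.1] j6 -0.35
 shift [398.   47.2   1.1] turn 0.14 dist 401.0
```

View pics/s7.png

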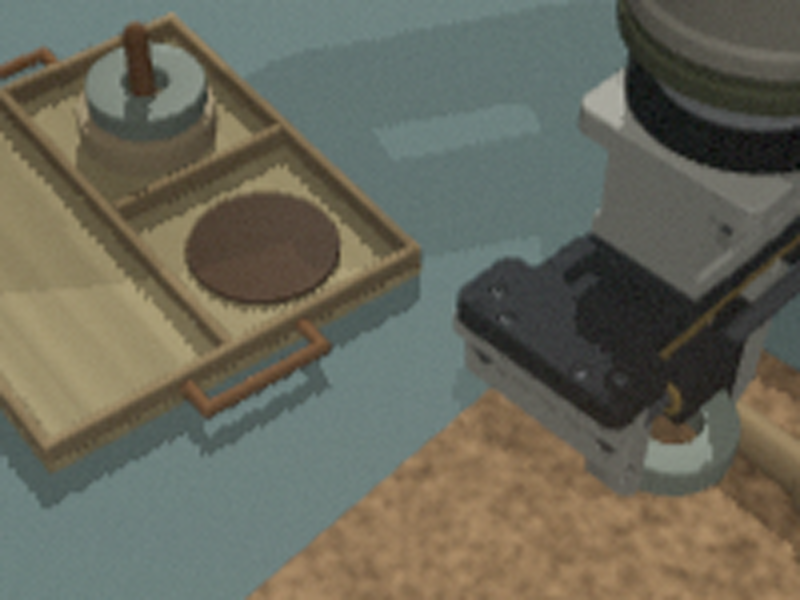

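The medium ring is held (55.5 mm), at about (690,440) in the crop.

Emit:
send_rows(moves="20 2 0 0.01;60 7 0 0.03;100 12 0 0.05;140 17 0 0.07;180 21 0 0.09;220 26 0 0.11;260 31 0 0.13;300 35 0 0.14;340 40 0 0.14;370 44 0 0.14")

```text
time: 11.3
eef_pos: [581.9, 227.8, 137.0]
orientation: [[0.138, 0.99, 0.003], [0.99, -0.138, -0.003], [-0.002, 0.003, -1.0]]
ft_force: [1.3, 0.6, 0.1]
width: 0.599
```

```bash
python3 go.py 587.7 252.3 125 -0.14
```

```text
t 11.3 p [581.9 227.8 137. ] jaw -0.139 tilt [ 0.0026 -0.0028 -1.    ] w 55.7 F [1.3 0.6 0.1] j6 0.43
 shift [25.1  2.3 12. ] turn 0.001 dist 28.0
```

Emit:
send_rows(moves="10 1 4 0;18 2 8 0;24 2.3 11 0;25 2.3 12 0;25.1 2.3 14 0;25.1 2.3 22 0;25.1 2.3 30 0;25.1 2.3 38 0;25.1 2.3 40 0;25.1 2.3 40 0")

```text
time: 12.13
eef_pos: [586.9, 251.4, 95.4]
orientation: [[0.139, 0.99, 0.0], [0.99, -0.139, -0.004], [-0.004, 0.001, -1.0]]
ft_force: [-0.5, 0.2, -0.6]
width: 0.597
```

```bash
python3 go.py 587.7 252.3 65 -0.14; python3 - <<'E'
from h import *
for n,b in(("side",(150,70,300,190)),):
    d=get_image(n);crop(d,n+"8.png",*b,4)
E
```

```text
t 12.13 p [586.9 251.4  95.4] jaw -0.139 tilt [ 2.0e-04 -3.6e-03 -1.0e+00] w 55.5 F [-0.5  0.2 -0.6] j6 0.47
 shift [ 1.1  0.6 30.4] turn 0.001 dist 30.0
```

View pics/side8.png

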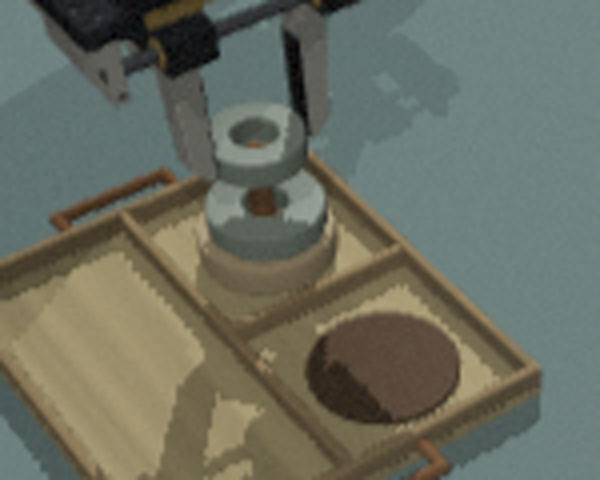

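The post tip is inside the medium ring's hole (crop (254,143)), so I'll lower and release.

Emit:
send_rows(moves="1 0.5 8 0;1 0.5 16 0;1 0.5 22 0;1 0.5 27 0;1 0.5 30 0;1 0.5 30 0;1 0.5 30 0")

```text
time: 12.77
eef_pos: [587.9, 252.5, 66.0]
orientation: [[0.139, 0.99, 0.001], [0.99, -0.139, -0.003], [-0.003, 0.001, -1.0]]
ft_force: [0.9, 0.2, -0.0]
width: 0.6
```

Emit:
send_rows(moves="0 0 0 0;0 0 0 0;0 0 0 0;0 0 0 0;0 0 0 0", gripper=0.15)

```text
time: 13.18
eef_pos: [588.1, 252.6, 66.3]
orientation: [[0.139, 0.99, 0.001], [0.99, -0.139, -0.003], [-0.003, 0.002, -1.0]]
ft_force: [-0.1, 0.5, -0.5]
width: 0.845
```

Emit:
send_rows(moves="0 0 -10 0;0 0 -30 0;0 0 -55 0;0 0 -75 0;0 0 -80 0;0 0 -80 0")

```text
time: 13.68
eef_pos: [589.6, 253.5, 149.4]
orientation: [[0.139, 0.99, 0.006], [0.99, -0.139, -0.002], [-0.001, 0.006, -1.0]]
ft_force: [0.2, -0.4, -0.5]
width: 0.85
```

```bash
python3 go.py 550.8 -263.2 120 -0.35; python3 - <<'E'
from h import *
for n,b in(("side",(150,70,300,190)),):
    d=get_image(n);crop(d,n+"9.png",*b,4)
E
```

```text
t 13.68 p [589.6 253.5 149.4] jaw -0.139 tilt [ 0.0062 -0.0016 -1.    ] w 79.0 F [ 0.2 -0.4 -0.5] j6 0.47
 shift [-517.    33.1   30. ] turn 0.211 dist 519.0
```

View pics/side9.png

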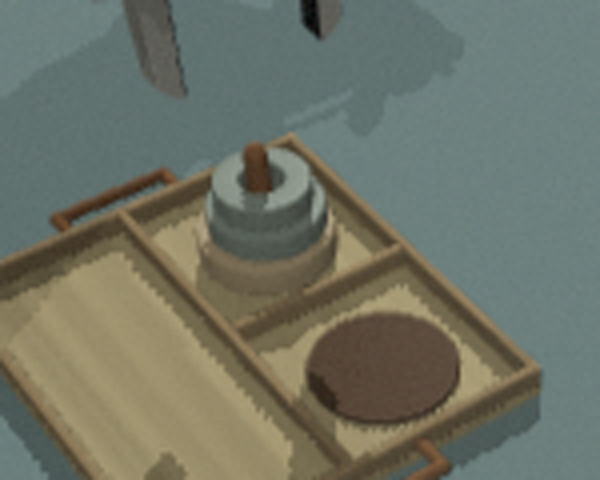

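The medium ring is seated on the large one (crop (262,185)). Now the small ring.

Emit:
send_rows(moves="-20 1 0 0.02;-60 4 0 0.05;-100 6 0 0.08;-140 9 0 0.1;-180 12 0 0.12;-220 14 0 0.14;-260 17 0 0.16;-300 19 0 0.18;-340 22 0 0.2;-380 24 0 0.21", gripper=0.31)

```text
time: 14.57
eef_pos: [557.9, -128.1, 145.9]
orientation: [[0.343, 0.939, 0.0], [0.939, -0.343, -0.002], [-0.001, 0.001, -1.0]]
ft_force: [0.4, 0.1, 0.1]
width: 0.688
```

```bash
python3 go.py 550.8 -263.2 100 -0.35
```

```text
t 14.57 p [ 557.9 -128.1  145.9] jaw -0.35 tilt [ 4.0e-04 -1.7e-03 -1.0e+00] w 64.0 F [0.4 0.1 0.1] j6 0.04
 shift [-129.2   39.7   46.1] turn -0.0 dist 143.0
```

Emit:
send_rows(moves="-30 9 8 0;-60 18 18 0;-90 28 28 0;-110 34 36 0;-122 38 42 0;-128 39.5 46 0;-129.2 39.7 46 0;-129.2 39.7 46 0")

```text
time: 15.23
eef_pos: [550.6, -262.2, 99.4]
orientation: [[0.343, 0.939, -0.001], [0.939, -0.343, -0.001], [-0.001, -0.001, -1.0]]
ft_force: [-0.2, -0.1, -0.8]
width: 0.687
```

```bash
python3 go.py 550.8 -263.2 29 -0.35;python3 - <<'E'
from h import *
d=get_image("side");crop(d,"s10.png",300,150,500,300,4)
E
```

```text
t 15.23 p [ 550.6 -262.2   99.4] jaw -0.35 tilt [-8.e-04 -5.e-04 -1.e+00] w 63.9 F [-0.2 -0.1 -0.8] j6 -0.18
 shift [-0.8  0.6 70.4] turn -0.0 dist 70.0
```

View pics/s10.png

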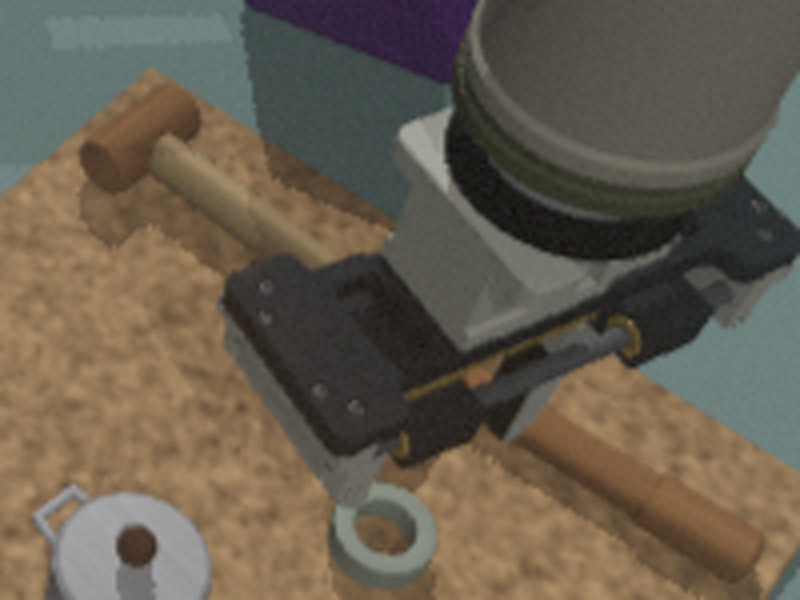

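The gripper is above the small ring (crop (383,535)). The hammer handle lies well beyond the far finger.

Emit:
send_rows(moves="-0.8 0.6 10 0;-0.8 0.6 24 0;-0.8 0.6 38 0;-0.8 0.6 52 0;-0.8 0.6 63 0;-0.8 0.6 69 0;-0.8 0.6 70.5 0;-0.8 0.6 70.5 0")

```text
time: 15.95
eef_pos: [550.9, -262.8, 28.6]
orientation: [[0.343, 0.94, -0.001], [0.94, -0.343, -0.0], [-0.001, -0.001, -1.0]]
ft_force: [-0.5, 0.0, 0.3]
width: 0.691
```

Emit:
send_rows(moves="0 0 0 0;0 0 0 0;0 0 0 0;0 0 0 0;0 0 0 0;0 0 0 0;0 0 0 0;0 0 0 0", gripper=1, grip_force=9)

```text
time: 16.62
eef_pos: [551.3, -263.1, 29.3]
orientation: [[0.342, 0.94, -0.0], [0.94, -0.342, -0.001], [-0.001, 0.0, -1.0]]
ft_force: [-0.8, -0.5, 6.3]
width: 0.47
```

Emit:
send_rows(moves="0 0 -10 0;0 0 -25 0;0 0 -45 0;0 0 -65 0;0 0 -85 0;0 0 -105 0;0 0 -115 0;0 0 -115 0")

```text
time: 17.28
eef_pos: [552.9, -263.9, 147.8]
orientation: [[0.342, 0.94, 0.004], [0.94, -0.342, -0.004], [-0.002, 0.005, -1.0]]
ft_force: [0.1, 0.6, -0.1]
width: 0.476
```

```bash
python3 go.py 587.7 252.5 140 -0.14; python3 - <<'E'
from h import *
d=get_image("side");crop(d,"s11.png",250,150,450,300,4)
E
```

```text
t 17.28 p [ 552.9 -263.9  147.8] jaw -0.35 tilt [ 0.0043 -0.0036 -1.    ] w 44.2 F [ 0.1  0.6 -0.1] j6 -0.18
 shift [ 497.1 -144.2    6.1] turn -0.21 dist 518.0
```

View pics/s11.png

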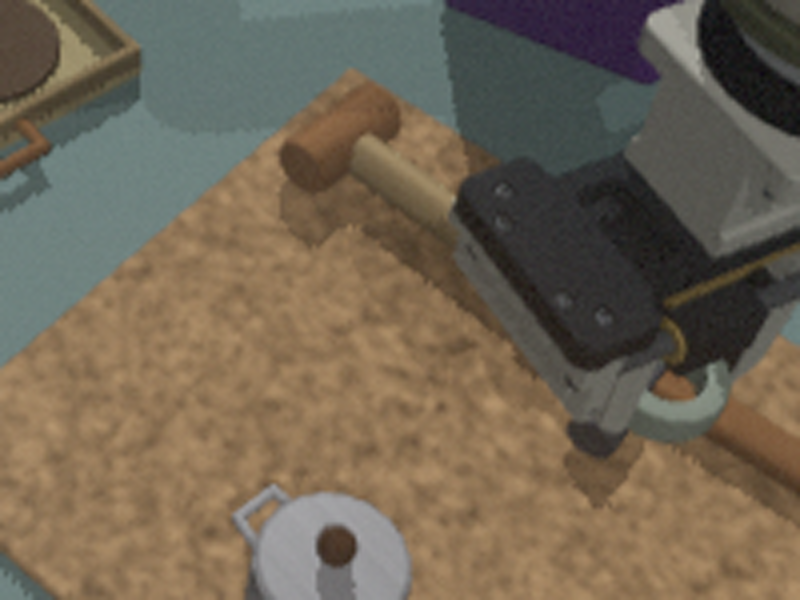

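The small ring is held (44.2 mm), at about (685,405) in the crop.

Emit:
send_rows(moves="20 -6 0 -0.01;58 -17 0 -0.03;96 -28 0 -0.05;134 -39 0 -0.07;172 -50 0 -0.09;210 -61 0 -0.11;248 -72 0 -0.13;286 -83 0 -0.15;324 -94 0 -0.17;362 -105 0 -0.19")

```text
time: 18.17
eef_pos: [576.0, 114.5, 142.7]
orientation: [[0.158, 0.987, -0.001], [0.987, -0.158, -0.003], [-0.003, -0.0, -1.0]]
ft_force: [0.4, 0.9, 0.8]
width: 0.47
```

```bash
python3 go.py 587.7 252.5 130 -0.14
```

```text
t 18.17 p [576.  114.5 142.7] jaw -0.159 tilt [-8.0e-04 -2.6e-03 -1.0e+00] w 43.7 F [0.4 0.9 0.8] j6 0.27
 shift [138.1 -10.2  12.4] turn -0.019 dist 139.0
```

Emit:
send_rows(moves="30 -2 2 -0.01;65 -5 5 -0.019;95 -7 8 -0.019;118 -9 10 -0.019;132 -10 12 -0.019;137 -10.2 12 -0.019;138.1 -10.2 14 -0.019;138.1 -10.2 20 -0.019;138.1 -10.2 26 -0.019;138.1 -10.2 26 -0.019")

```text
time: 19.0
eef_pos: [586.9, 250.6, 114.3]
orientation: [[0.141, 0.99, -0.003], [0.99, -0.141, -0.004], [-0.004, -0.003, -1.0]]
ft_force: [-0.5, -0.3, -1.7]
width: 0.468
```

```bash
python3 go.py 587.7 252.5 80.5 -0.14; python3 - <<'E'
from h import *
for n,b in(("side",(150,70,300,190)),):
    d=get_image(n);crop(d,n+"12.png",*b,4)
E
```

```text
t 19.0 p [586.9 250.6 114.3] jaw -0.141 tilt [-0.0033 -0.0038 -1.    ] w 43.5 F [-0.5 -0.3 -1.7] j6 0.47
 shift [ 2.1  0.6 33.8] turn -0.001 dist 34.0
```

View pics/side12.png

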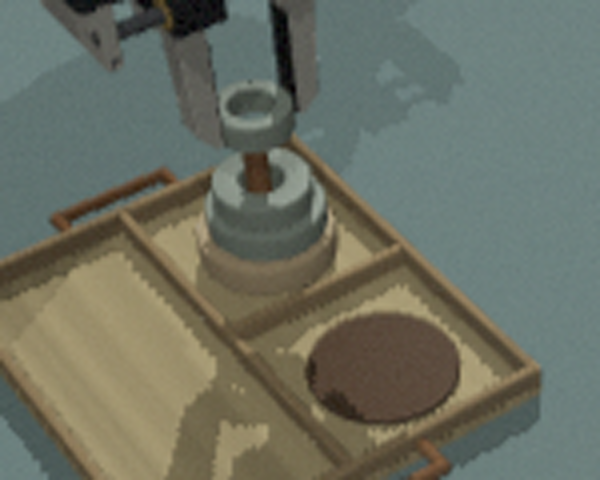

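The small ring is lined up above the post (crop (256,110), post at (257,170)).

Emit:
send_rows(moves="2 0.6 3 0;2 0.6 9 0;2 0.6 15 0;2 0.6 21 0;2 0.6 27 0;2 0.6 31 0;2 0.6 33.5 0;2 0.6 33.5 0;2 0.6 33.5 0")

```text
time: 19.8
eef_pos: [587.8, 252.7, 81.4]
orientation: [[0.141, 0.99, -0.003], [0.99, -0.141, -0.004], [-0.004, -0.002, -1.0]]
ft_force: [-0.0, 0.6, -0.2]
width: 0.469
```

Emit:
send_rows(moves="0 0 0 0;0 0 0 0;0 0 0 0;0 0 0 0;0 0 0 0", gripper=0.31)

```text
time: 20.22
eef_pos: [588.0, 252.7, 81.6]
orientation: [[0.141, 0.99, -0.003], [0.99, -0.141, -0.003], [-0.004, -0.002, -1.0]]
ft_force: [-0.1, 0.5, -0.1]
width: 0.682
```

Emit:
send_rows(moves="0 0 -10 0;0 0 -30 0;0 0 -50 0;0 0 -65 0;0 0 -70 0;0 0 -70 0")

```text
time: 20.72
eef_pos: [589.5, 253.4, 154.4]
orientation: [[0.141, 0.99, 0.001], [0.99, -0.141, -0.002], [-0.002, 0.002, -1.0]]
ft_force: [-0.1, 0.1, -0.5]
width: 0.692
```

```bash
python3 go.py 447.3 -206 140 -0.077; python3 - <<'E'
from h import *
for n,b in(("side",(150,70,300,190)),):
    d=get_image(n);crop(d,n+"13.png",*b,4)
E
```

```text
t 20.72 p [589.5 253.4 154.4] jaw -0.141 tilt [ 0.0013 -0.0021 -1.    ] w 64.4 F [-0.1  0.1 -0.5] j6 0.47
 shift [-474.8  -76.2   15.2] turn -0.064 dist 481.0
```

View pics/side13.png

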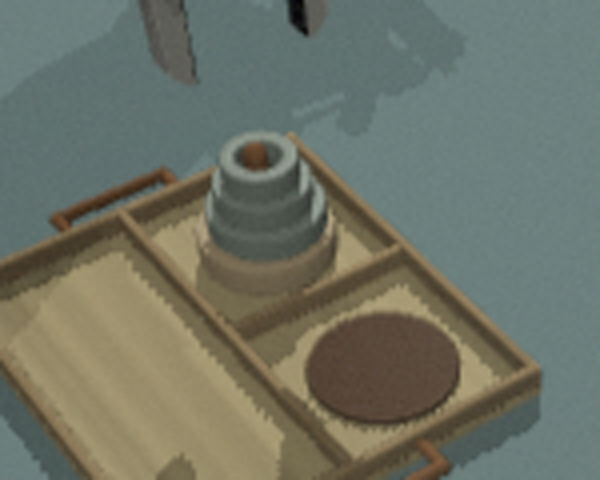

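All three rings are stacked (crop (258,155), stepping down to the base). Now the pot.

Emit:
send_rows(moves="-20 -3 0 0;-58 -9 0 -0.01;-96 -15 0 -0.02;-134 -21 0 -0.03;-172 -27 0 -0.04;-210 -33 0 -0.05;-248 -39 0 -0.06;-286 -45 0 -0.064;-324 -51 0 -0.064;-362 -57 0 -0.064", gripper=0, grip_force=15)

```text
time: 21.6
eef_pos: [479.5, -98.5, 152.2]
orientation: [[0.077, 0.997, -0.003], [0.997, -0.077, -0.002], [-0.003, -0.003, -1.0]]
ft_force: [1.2, -0.1, 0.5]
width: 1.001
```

```bash
python3 go.py 447.3 -206 120 -0.077
```

```text
t 21.6 p [479.5 -98.5 152.2] jaw -0.077 tilt [-0.0031 -0.0023 -1.    ] w 93.1 F [ 1.2 -0.1  0.5] j6 -0.23
 shift [-109.5  -23.8   32.5] turn 0.0 dist 117.0
```

Emit:
send_rows(moves="-30 -6 6 0;-60 -13 15 0;-85 -18 24 0;-100 -22 30 0;-108 -23.5 32 0;-109.5 -23.8 32 0;-109.5 -23.8 32 0;-109.5 -23.8 32 0")

```text
time: 22.27
eef_pos: [447.6, -205.1, 120.6]
orientation: [[0.076, 0.997, -0.003], [0.997, -0.076, -0.002], [-0.002, -0.003, -1.0]]
ft_force: [-0.7, 0.3, 0.7]
width: 1.001
```

```bash
python3 go.py 447.3 -206 41 -0.077; python3 - <<'E'
from h import *
for n,b in(("side",(240,200,400,320)),("top",(300,200,440,300))):
    d=get_image(n);crop(d,n+"14.png",*b,4)
E
```

```text
t 22.27 p [ 447.6 -205.1  120.6] jaw -0.076 tilt [-0.0031 -0.0018 -1.    ] w 93.1 F [-0.7  0.3  0.7] j6 -0.45
 shift [-0.7 -0.  79.6] turn 0.001 dist 80.0
```

View pics/side14.png

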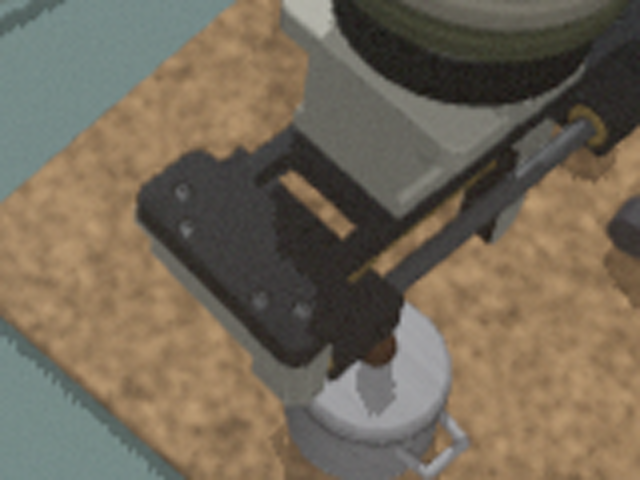

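View pics/top14.png

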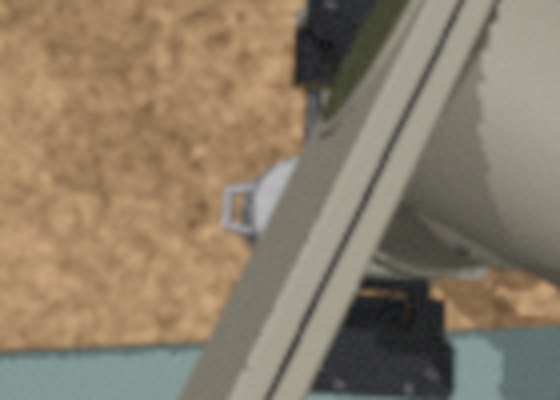

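The jaws straddle the pot across its x, with the knob at about (380,348) in the side crop midway between the fingers. Descending.

Emit:
send_rows(moves="-0.7 0 10 0;-0.7 0 24 0;-0.7 0 38 0;-0.7 0 52 0;-0.7 0 64 0;-0.7 0 73 0;-0.7 0 79 0;-0.7 0 79.5 0;-0.7 0 79.5 0")

```text
time: 23.12
eef_pos: [447.6, -205.8, 41.2]
orientation: [[0.075, 0.997, -0.003], [0.997, -0.075, -0.002], [-0.002, -0.003, -1.0]]
ft_force: [0.3, -0.3, 0.6]
width: 1.0
```

Emit:
send_rows(moves="0 0 0 0;0 0 0 0;0 0 0 0;0 0 0 0;0 0 0 0;0 0 0 0;0 0 0 0;0 0 0 0", gripper=1)

```text
time: 23.78
eef_pos: [447.8, -206.0, 41.6]
orientation: [[0.075, 0.997, -0.003], [0.997, -0.075, -0.002], [-0.003, -0.002, -1.0]]
ft_force: [-1.6, 0.6, 3.9]
width: 0.675
```

```bash
python3 go.py 447.3 -206 141 -0.077
```

```text
t 23.78 p [ 447.8 -206.    41.6] jaw -0.075 tilt [-0.0026 -0.0023 -1.    ] w 62.8 F [-1.6  0.6  3.9] j6 -0.46
 shift [ -0.3  -0.7 -99.4] turn 0.002 dist 99.0
```

Emit:
send_rows(moves="0 0 -5 0;0 0 -15 0;0 0 -30 0;0 0 -45 0;0 0 -58 0;0 0 -65 0;0 0 -65 0;0 0 -65 0")

```text
time: 24.45
eef_pos: [448.2, -205.9, 106.9]
orientation: [[0.075, 0.997, -0.002], [0.997, -0.075, -0.003], [-0.003, -0.001, -1.0]]
ft_force: [-1.1, 0.2, -0.2]
width: 0.675
```

```bash
python3 go.py 568.5 135 110 -0.14; python3 - <<'E'
from h import *
for n,b in(("side",(240,200,400,320)),):
    d=get_image(n);crop(d,n+"15.png",*b,4)
E
```

```text
t 24.45 p [ 448.2 -205.9  106.9] jaw -0.075 tilt [-0.0017 -0.0028 -1.    ] w 62.7 F [-1.1  0.2 -0.2] j6 -0.46
 shift [349.   94.3  -4.2] turn 0.065 dist 362.0
```

View pics/side15.png

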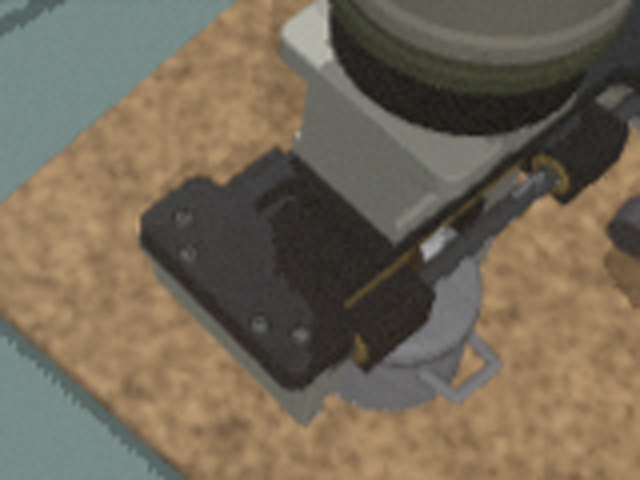

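The pot is lifted upright in the jaws (crop (420,340)). I'll carry it to the pad gently.

Emit:
send_rows(moves="10 3 0 0.01;32 9 0 0.02;60 16 0 0.03;90 24 0 0.04;120 32 0 0.05;150 40 0 0.06;180 49 0 0.065;210 57 0 0.065;240 65 0 0.065;265 72 0 0.065")

```text
time: 25.33
eef_pos: [538.8, 55.3, 103.9]
orientation: [[0.139, 0.99, -0.005], [0.99, -0.139, -0.002], [-0.002, -0.005, -1.0]]
ft_force: [-0.4, -0.2, -0.3]
width: 0.676
```

```bash
python3 go.py 568.5 135 75 -0.14
```

```text
t 25.33 p [538.8  55.3 103.9] jaw -0.14 tilt [-0.0051 -0.0018 -1.    ] w 62.9 F [-0.4 -0.2 -0.3] j6 0.15
 shift [83.1 18.4 28.6] turn 0.0 dist 90.0
```

Emit:
send_rows(moves="22 5 2 0;45 10 6 0;62 14 12 0;74 16.5 18 0;81 18 24 0;83 18.4 28 0;83.1 18.4 28.6 0;83.1 18.4 28.6 0;83.1 18.4 28.6 0")

```text
time: 26.08
eef_pos: [568.4, 134.0, 75.1]
orientation: [[0.14, 0.99, -0.005], [0.99, -0.14, -0.002], [-0.003, -0.005, -1.0]]
ft_force: [0.3, 0.4, -0.2]
width: 0.674
```

```bash
python3 go.py 568.5 135 44 -0.14; python3 - <<'E'
from h import *
for n,b in(("side",(150,70,310,190)),("top",(120,130,280,250))):
    d=get_image(n);crop(d,n+"16.png",*b,4)
E
```

```text
t 26.08 p [568.4 134.   75.1] jaw -0.141 tilt [-0.0052 -0.0021 -1.    ] w 62.6 F [ 0.3  0.4 -0.2] j6 0.29
 shift [ 1.1  0.1 31.1] turn -0.001 dist 31.0
```

View pics/side16.png

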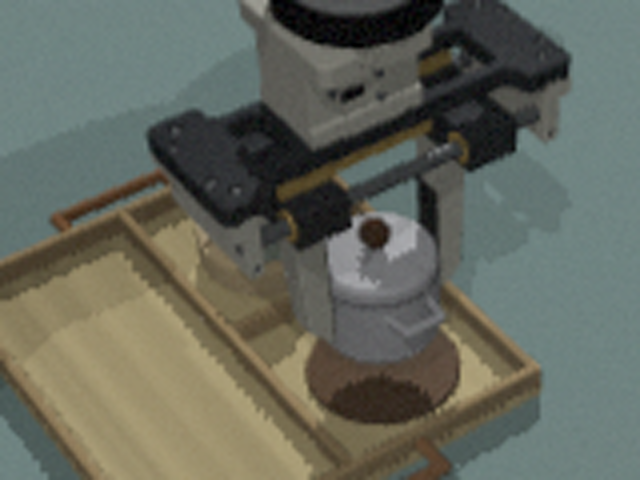

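View pics/top16.png

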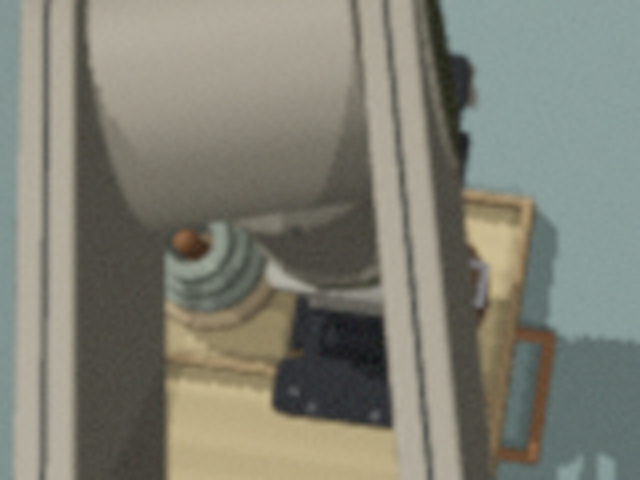

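The pot hangs over the pad, pot at (383,290) and pad centre at about (383,368) in the side crop. The last few millimetres go slowly with the force watched.

Emit:
send_rows(moves="1.1 0 6 0;1.1 0 12 0;1.1 0 18 0;1.1 0 23 0;1.1 0 26 0;1.1 0 28 0;1.1 0 29 0;1.1 0 29 0;1.1 0 29 0")

```text
time: 26.93
eef_pos: [568.9, 135.3, 46.7]
orientation: [[0.14, 0.99, -0.004], [0.99, -0.14, -0.002], [-0.002, -0.004, -1.0]]
ft_force: [-0.6, 1.0, -0.8]
width: 0.673
```

```bash
python3 go.py 568.5 135 44 -0.14
```

```text
t 26.93 p [568.9 135.3  46.7] jaw -0.141 tilt [-0.0041 -0.0018 -1.    ] w 62.6 F [-0.6  1.  -0.8] j6 0.29
 shift [-0.3 -0.4  2.7] turn -0.001 dist 3.0
```

Emit:
send_rows(moves="-0.3 -0.4 0.7 0;-0.3 -0.4 1.4 0;-0.3 -0.4 2.1 0;-0.3 -0.4 2.8 0;-0.3 -0.4 3.2 0;-0.3 -0.4 3.2 0;-0.3 -0.4 3.2 0")

```text
time: 27.52
eef_pos: [568.5, 135.1, 43.6]
orientation: [[0.14, 0.99, -0.004], [0.99, -0.14, -0.002], [-0.002, -0.004, -1.0]]
ft_force: [-1.0, -0.9, 0.6]
width: 0.677
```

Emit:
send_rows(moves="0 0 0.4 0;0 0 0.8 0;0 0 1 0;0 0 1 0;0 0 1 0")

```text
time: 27.93
eef_pos: [568.6, 135.1, 43.6]
orientation: [[0.14, 0.99, -0.004], [0.99, -0.14, -0.002], [-0.002, -0.004, -1.0]]
ft_force: [-5.5, -1.0, 8.6]
width: 0.672
```

Contact at z 43.6, as expected, with 8.6 N. Releasing.

Emit:
send_rows(moves="0 0 -0.4 0;0 0 -0.4 0;0 0 -0.4 0;0 0 -0.4 0;0 0 -0.4 0;0 0 -0.4 0;0 0 -0.4 0", gripper=0)

```text
time: 28.52
eef_pos: [568.5, 135.1, 43.8]
orientation: [[0.14, 0.99, -0.004], [0.99, -0.14, -0.002], [-0.002, -0.004, -1.0]]
ft_force: [-0.2, 0.5, -0.0]
width: 0.995
```

Emit:
send_rows(moves="0 0 -5 0;0 0 -18 0;0 0 -40 0;0 0 -65 0;0 0 -90 0;0 0 -110 0;0 0 -110 0")

```text
time: 29.1
eef_pos: [572.3, 135.8, 161.0]
orientation: [[0.14, 0.99, 0.005], [0.99, -0.14, -0.0], [0.0, 0.005, -1.0]]
ft_force: [0.8, 0.7, 1.5]
width: 1.005
```

```bash
python3 go.py 643.8 -95.5 140 0; python3 - <<'E'
from h import *
for n,b in(("side",(150,70,310,190)),("top",(120,130,280,250))):
    d=get_image(n);crop(d,n+"17.png",*b,4)
E
```

```text
t 29.1 p [572.3 135.8 161. ] jaw -0.141 tilt [ 5.3e-03 -4.0e-04 -1.0e+00] w 93.5 F [0.8 0.7 1.5] j6 0.29
 shift [-219.   103.1   21.5] turn -0.141 dist 243.0
```

View pics/side17.png

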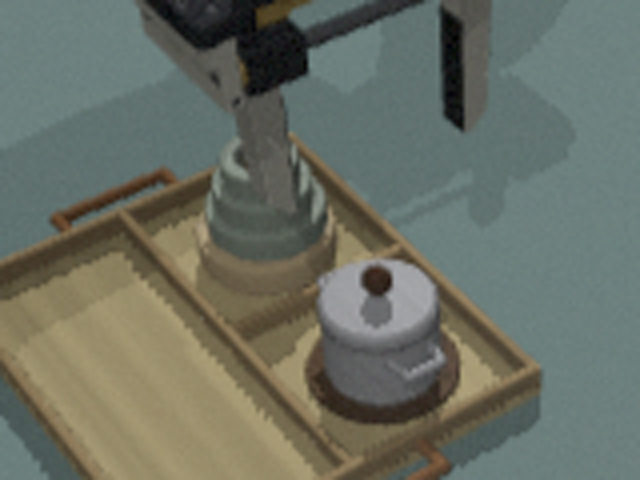

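The pot stands upright on the pad (crop (380,330)), with the pad rim visible all around. Next I check the purple box's clearance and head for the mallet.

```bash
python3 - <<'E'
from h import *
d=get_image("top");s=get_image("side")
for u,v,z in((288,114,0),(338,106,0),(277,40,100),(283,97,100),(341,88,100)):print(u,v,ray(d,u,v,z).round())
print("side base", ray(s,364,152,0).round(), ray(s,404,163,0).round())
for z in(80,100,120):print(z,ray(s,374,101,z).round(),ray(s,412,117,z).round(),ray(d,283,97,z).round(),ray(d,341,88,z).round())
E
```

```text
288 114 [786. -14.   0.]
338 106 [ 805. -136.    0.]
277 40 [921.   9. 100.]
283 97 [787.  -3. 100.]
341 88 [ 807. -131.  100.]
side base [785. -23.   0.] [ 820. -105.    0.]
80 [852.  19.  80.] [866. -70.  80.] [795.  -3.  80.] [ 816. -134.   80.]
100 [827.   6. 100.] [841. -80. 100.] [787.  -3. 100.] [ 807. -131.  100.]
120 [803.  -7. 120.] [816. -90. 120.] [779.  -4. 120.] [ 798. -129.  120.]
```

Emit:
send_rows(moves="-20 9 0 -0.02;-55 26 0 -0.04;-90 42 2 -0.06;-125 59 6 -0.08;-155 73 10 -0.1;-180 85 14 -0.11;-200 94 18 -0.11;-213 100 21 -0.11;-219 103 21.5 -0.11;-219 103 21.5 -0.11", gripper=0.45)

```text
time: 30.13
eef_pos: [639.0, -96.9, 130.3]
orientation: [[0.032, 0.999, -0.008], [0.999, -0.032, -0.002], [-0.002, -0.007, -1.0]]
ft_force: [0.0, 1.1, -1.0]
width: 0.554
```

```bash
python3 go.py 643.8 -95.5 28 -0.031; python3 - <<'E'
from h import *
for n,b in(("side",(280,130,420,250)),("top",(120,150,280,270))):
    d=get_image(n);crop(d,n+"18.png",*b,4, [(circ(568.5,135,10,42),(0,255,0),True),(circ(568.5,135,58,31.5),(0,0,255),True)] if n=="top" else [])
E
```

```text
t 30.13 p [639.  -96.9 130.3] jaw -0.032 tilt [-0.0075 -0.0015 -1.    ] w 51.5 F [ 0.   1.1 -1. ] j6 -0.2
 shift [  1.8   5.5 102.3] turn -0.001 dist 102.0
```

View pics/side18.png

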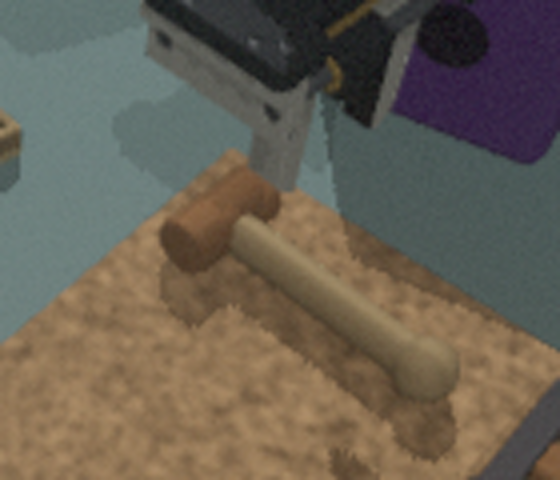

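View pics/top18.png

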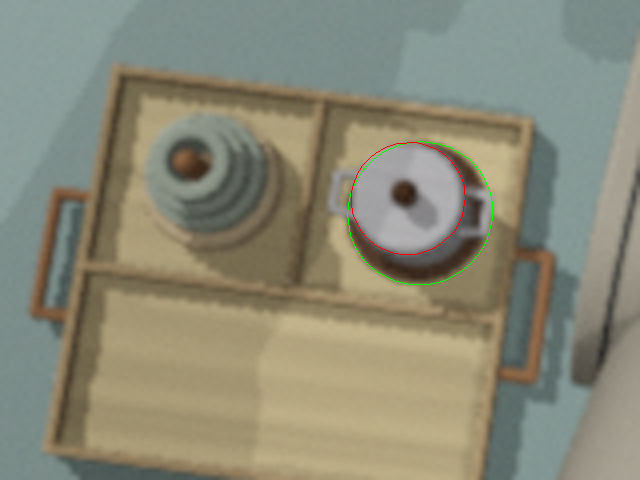

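The overlay puts the pot's lid and the pad rim on the same centre, so the pot is centred. Top crop: pad circle at (420,213), lid at (408,197). Descending onto the mallet handle.

Emit:
send_rows(moves="1.8 5.5 8 0;1.8 5.5 25 0;1.8 5.5 42 0;1.8 5.5 59 0;1.8 5.5 75 0;1.8 5.5 88 0;1.8 5.5 97 0;1.8 5.5 101 0;1.8 5.5 101.5 0;1.8 5.5 101.5 0", grip_force=15)

```text
time: 31.07
eef_pos: [644.6, -93.4, 30.3]
orientation: [[0.03, 1.0, -0.006], [1.0, -0.03, -0.001], [-0.002, -0.006, -1.0]]
ft_force: [-0.0, -0.0, 1.1]
width: 0.547
```

```bash
python3 go.py 643.8 -95.5 28 -0.031; python3 - <<'E'
from h import *
for n,b in(("side",(280,130,420,250)),):
    d=get_image(n);crop(d,n+"19.png",*b,4)
E
```

```text
t 31.07 p [644.6 -93.4  30.3] jaw -0.03 tilt [-0.0057 -0.0014 -1.    ] w 50.9 F [-0.  -0.   1.1] j6 -0.19
 shift [-2.1 -0.7  2.3] turn 0.001 dist 3.0
```

View pics/side19.png

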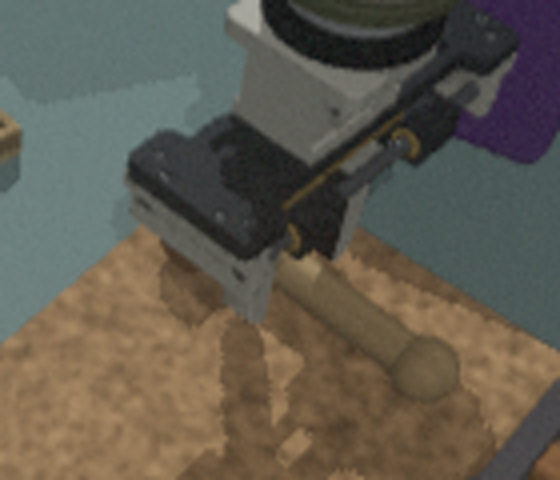

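The near finger stands beside the handle (crop (250,290)) and the handle lies between the jaws. I'll settle slightly and close.

Emit:
send_rows(moves="-2 -0.7 1.5 0;-2 -0.7 2 0;-2 -0.7 2 0")

```text
time: 31.37
eef_pos: [644.6, -95.9, 29.5]
orientation: [[0.03, 1.0, -0.004], [1.0, -0.03, -0.002], [-0.002, -0.004, -1.0]]
ft_force: [0.4, 0.4, 0.6]
width: 0.55
```

Emit:
send_rows(moves="0 0 0 0;0 0 0 0;0 0 0 0;0 0 0 0;0 0 0 0;0 0 0 0;0 0 0 0;0 0 0 0", gripper=1, grip_force=20)

```text
time: 32.03
eef_pos: [644.6, -95.9, 29.5]
orientation: [[0.03, 1.0, -0.004], [1.0, -0.03, -0.002], [-0.002, -0.004, -1.0]]
ft_force: [-0.1, -0.3, 0.7]
width: 0.234
```

```bash
python3 go.py 643.8 -95.5 28 -0.031
```

```text
t 32.03 p [644.6 -95.9  29.5] jaw -0.03 tilt [-0.0038 -0.0018 -1.    ] w 21.8 F [-0.1 -0.3  0.7] j6 -0.19
 shift [ 0.4 -0.8  1.5] turn 0.001 dist 2.0
```

Mallet gripped (21.8 mm). Lifting.

Emit:
send_rows(moves="0 0 -5 0;0 0 -15 0;0 0 -30 0;0 0 -50 0;0 0 -70 0;0 0 -88 0;0 0 -98 0;0 0 -100 0;0 0 -100 0")

```text
time: 32.78
eef_pos: [645.7, -95.9, 131.1]
orientation: [[0.03, 1.0, -0.001], [1.0, -0.03, -0.002], [-0.002, -0.001, -1.0]]
ft_force: [-1.3, 0.1, -1.6]
width: 0.23
```

```bash
python3 go.py 472.3 -20 128 -0.1 472.3 231.1 128 -0.141; python3 - <<'E'
from h import *
for n,b in(("side",(280,130,420,250)),):
    d=get_image(n);crop(d,n+"20.png",*b,4)
E
```

```text
t 32.78 p [645.7 -95.9 131.1] jaw -0.03 tilt [-0.0012 -0.0025 -1.    ] w 21.4 F [-1.3  0.1 -1.6] j6 -0.19
 shift [  70.6 -175.7    3.2] turn 0.07 dist 189.0
t 32.78 p [645.7 -95.9 131.1] jaw -0.03 tilt [-0.0012 -0.0025 -1.    ] w 21.4 F [-1.3  0.1 -1.6] j6 -0.19
 shift [ 321.6 -183.3    2.5] turn 0.111 dist 370.0
```

View pics/side20.png

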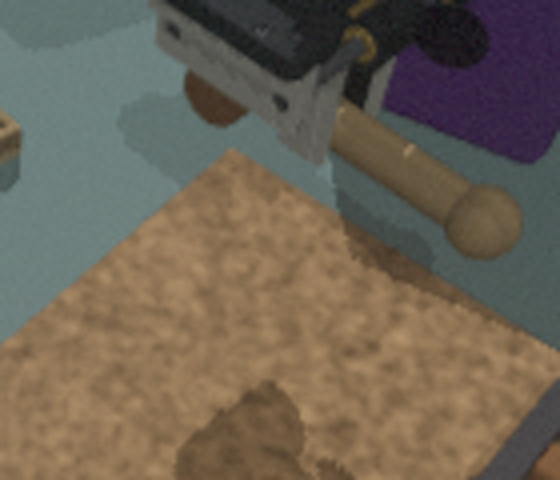

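The mallet is in the air and held level (ball at crop (483,222)). I carry it first toward -x, clear of the pot, then along +y.

Emit:
send_rows(moves="4 -8 0 0.01;12 -26 0 0.02;22 -50 0 0.03;32 -76 0 0.04;42 -102 0 0.05;52 -128 0 0.06;62 -150 0 0.07;74 -166 0 0.07;90 -175 0 0.07;110 -178 0 0.07")

```text
time: 33.67
eef_pos: [467.7, 19.8, 128.1]
orientation: [[0.101, 0.995, -0.007], [0.995, -0.101, -0.002], [-0.003, -0.007, -1.0]]
ft_force: [1.0, -0.4, -0.4]
width: 0.229
```

```bash
python3 go.py 472.3 231.1 120 -0.141
```

```text
t 33.67 p [467.7  19.8 128.1] jaw -0.101 tilt [-0.0069 -0.002  -1.    ] w 21.3 F [ 1.  -0.4 -0.4] j6 0.04
 shift [210.7 -16.8   7.7] turn 0.04 dist 212.0
```

Emit:
send_rows(moves="25 -2 0 0.01;52 -4 0 0.02;80 -6 0 0.03;108 -9 1 0.04;136 -11 3 0.04;162 -13 5 0.04;185 -15 6 0.04;200 -16 7 0.04;208 -16.8 7.5 0.04;210.7 -16.8 7.7 0.04")

```text
time: 34.5
eef_pos: [471.2, 231.8, 118.5]
orientation: [[0.14, 0.99, -0.009], [0.99, -0.14, -0.003], [-0.004, -0.009, -1.0]]
ft_force: [-0.9, 0.4, -0.3]
width: 0.231
```

```bash
python3 go.py 472.3 231.1 60 -0.141; python3 - <<'E'
from h import *
for n,b in(("side",(100,70,300,220)),("top",(110,140,290,280))):
    d=get_image(n);crop(d,n+"21.png",*b,4)
E
```

```text
t 34.5 p [471.2 231.8 118.5] jaw -0.14 tilt [-0.0093 -0.0028 -1.    ] w 21.5 F [-0.9  0.4 -0.3] j6 0.5
 shift [-0.3  1.7 58.5] turn 0.001 dist 59.0
```

View pics/side21.png

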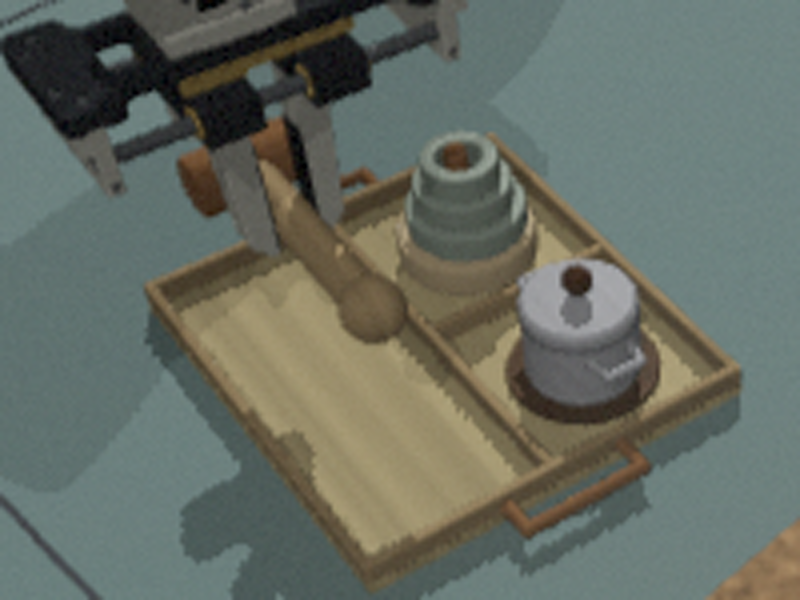

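View pics/top21.png

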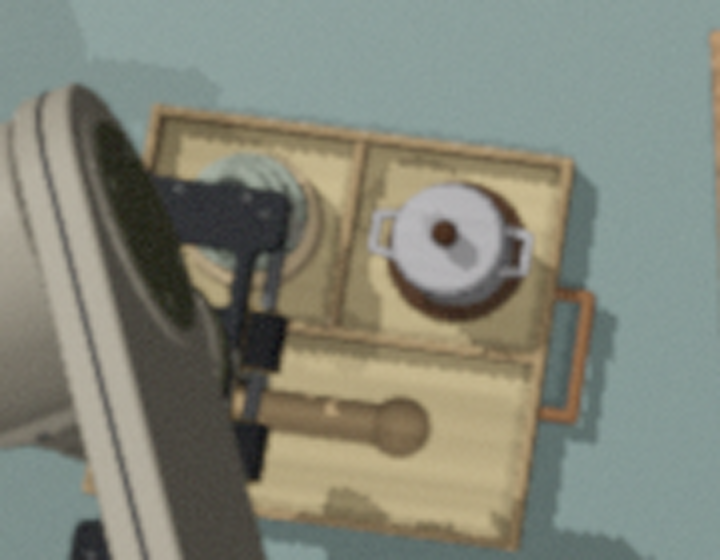

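The mallet hangs over the bay parallel to its walls (ball at top crop (405,427), walls at rows about 345 and 520). Lowering.

Emit:
send_rows(moves="-0.3 1.7 8 0;-0.3 1.7 20 0;-0.3 1.7 34 0;-0.3 1.7 48 0;-0.3 1.7 60 0;-0.3 1.7 70 0;-0.3 1.7 78 0;-0.3 1.7 82 0;-0.3 1.7 82 0;-0.3 1.7 82 0")

```text
time: 35.43
eef_pos: [472.9, 230.0, 37.2]
orientation: [[0.14, 0.99, -0.008], [0.99, -0.141, -0.003], [-0.004, -0.008, -1.0]]
ft_force: [0.3, 0.2, -1.2]
width: 0.232
```

```bash
python3 go.py 472.3 231.1 28 -0.141; python3 - <<'E'
from h import *
for n,b in(("side",(100,70,300,220)),):
    d=get_image(n);crop(d,n+"22.png",*b,4)
E
```

```text
t 35.43 p [472.9 230.   37.2] jaw -0.141 tilt [-0.0083 -0.0029 -1.    ] w 21.6 F [ 0.3  0.2 -1.2] j6 0.5
 shift [ 1.1 -0.7  9.2] turn 0.0 dist 9.0
```

View pics/side22.png

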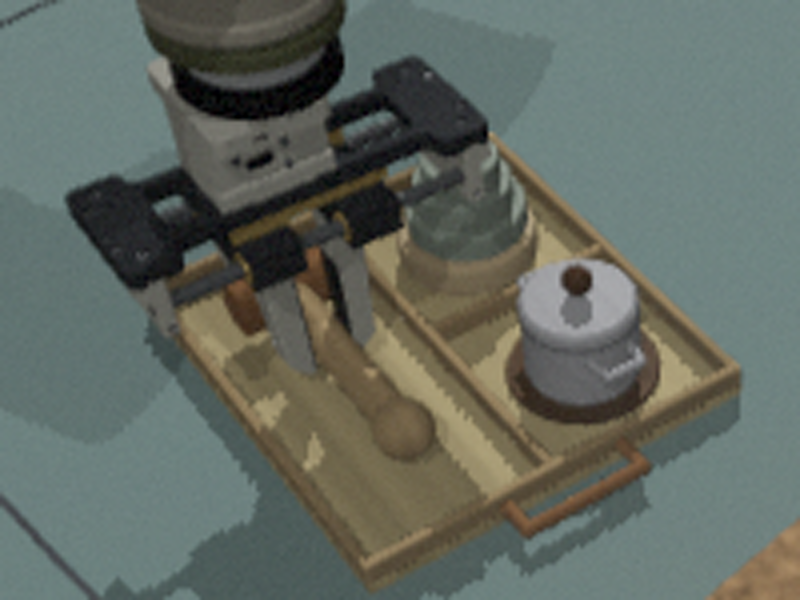

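The mallet is inside the bay about 10 mm above the floor (ball at crop (403,427)), with the hand's end above the ring stack. Creeping down.

Emit:
send_rows(moves="0.5 -0.7 2 0;0.5 -0.7 4 0;0.5 -0.7 6 0;0.5 -0.7 7.5 0;0.5 -0.7 8.5 0;0.5 -0.7 9 0;0.5 -0.7 9 0;0.5 -0.7 9 0")

```text
time: 36.15
eef_pos: [472.5, 230.7, 28.6]
orientation: [[0.14, 0.99, -0.008], [0.99, -0.14, -0.003], [-0.004, -0.007, -1.0]]
ft_force: [0.0, -0.5, 0.1]
width: 0.229
```

Emit:
send_rows(moves="0 0 0.4 0;0 0 0.8 0;0 0 1 0;0 0 1 0")

```text
time: 36.48
eef_pos: [472.5, 230.7, 27.6]
orientation: [[0.14, 0.99, -0.008], [0.99, -0.14, -0.003], [-0.004, -0.007, -1.0]]
ft_force: [0.2, 0.1, -0.8]
width: 0.228
```

Emit:
send_rows(moves="0 0 0.4 0;0 0 0.8 0;0 0 1 0;0 0 1 0")

```text
time: 36.82
eef_pos: [472.5, 230.7, 27.3]
orientation: [[0.14, 0.99, -0.008], [0.99, -0.14, -0.003], [-0.004, -0.007, -1.0]]
ft_force: [-2.8, -1.9, 7.7]
width: 0.229
```

Contact (7.7 N). Opening only a little, inside the bay.

Emit:
send_rows(moves="0 0 0 0;0 0 0 0;0 0 0 0;0 0 0 0;0 0 0 0", gripper=0.55)

```text
time: 37.23
eef_pos: [472.5, 230.7, 27.2]
orientation: [[0.14, 0.99, -0.008], [0.99, -0.14, -0.003], [-0.004, -0.007, -1.0]]
ft_force: [-0.6, -0.2, -0.6]
width: 0.449
```

Emit:
send_rows(moves="0 0 -4 0;0 0 -12 0;0 0 -28 0;0 0 -50 0;0 0 -80 0;0 0 -110 0;0 0 -140 0;0 0 -150 0;0 0 -150 0")

```text
time: 37.98
eef_pos: [476.0, 232.0, 181.7]
orientation: [[0.14, 0.99, -0.001], [0.99, -0.14, -0.0], [-0.0, -0.001, -1.0]]
ft_force: [0.3, -0.1, -0.0]
width: 0.452
```

```bash
python3 go.py 400 -50 250 -0.141
```

```text
t 37.98 p [476.  232.  181.7] jaw -0.141 tilt [-7.e-04 -1.e-04 -1.e+00] w 42.0 F [ 0.3 -0.1 -0. ] j6 0.5
 shift [-289.9  -35.7  -68.2] turn 0.0 dist 300.0
```

Emit:
send_rows(moves="-30 -4 -10 0;-65 -8 -18 0;-100 -12 -26 0;-135 -17 -34 0;-170 -21 -42 0;-205 -25 -50 0;-240 -30 -58 0;-270 -34 -64 0;-290 -36 -68 0;-290 -36 -68 0")

```text
time: 38.82
eef_pos: [398.7, -53.0, 249.0]
orientation: [[0.144, 0.99, -0.002], [0.99, -0.144, -0.001], [-0.001, -0.002, -1.0]]
ft_force: [-0.0, 0.3, 0.2]
width: 0.449
```

```bash
python3 go.py 400 -50 250 -0.141; python3 - <<'E'
from h import *
d=get_image("top");crop(d,"top23.png",110,140,290,280,4,[(circ(568.5,135,10,42),(0,255,0),True),(circ(568.5,135,58,31.5),(0,0,255),True)])
d=get_image("side");cv2.imwrite("pics/side23.png",d["frame"])
E
```

```text
t 38.82 p [398.7 -53.  249. ] jaw -0.144 tilt [-0.0018 -0.0012 -1.    ] w 41.7 F [-0.   0.3  0.2] j6 -0.11
 shift [ 3.2  0.9 -1. ] turn -0.003 dist 3.0
```

View pics/top23.png

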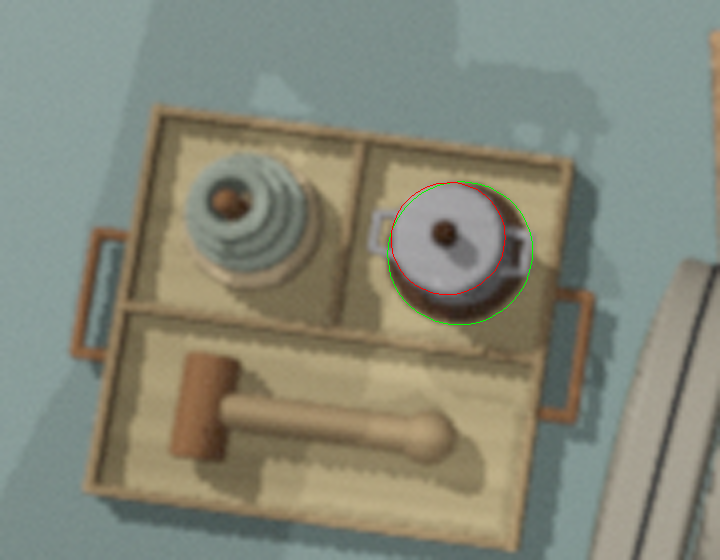

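View pics/side23.png

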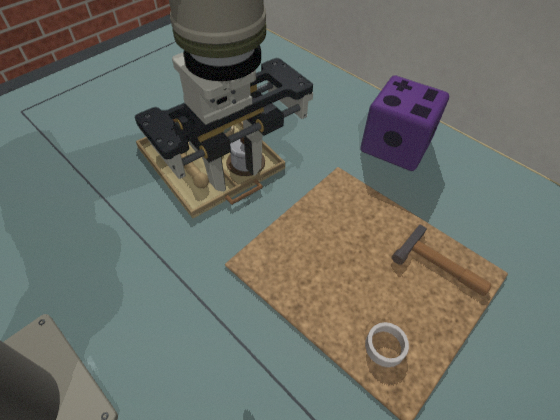

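The mallet lies flat and lengthwise in the bay (head at top crop (205,405), ball at (430,437)). The pot is centred on the pad and the ring stack is intact. In the side view, tape (387,344) and hammer (440,260) look unmoved. I'll check that numerically and hand in.

```bash
python3 - <<'E'
from h import *
a=cv2.imread("pics/side0.png");b=cv2.imread("pics/side23.png")
for n,(x0,y0,x1,y1) in dict(tape=(360,315,415,375),hammer=(388,220,495,298)).items():
    A=a[y0:y1,x0:x1,2].astype(np.float32);B=b[y0:y1,x0:x1,2].astype(np.float32)
    print(n,cv2.phaseCorrelate(A,B),np.abs(A-B).mean())
sign_off()
E
```

```text
tape ((0.0005721190313821012, 0.08046316484178107), 0.973676143752204) 19.444242
hammer ((0.035469530626329515, 0.08786180939893029), 0.7616862082922901) 10.3550205
the job is handed in; nothing more can be done
```

The play set is packed and the job is handed in, at about 39 s on the robot's clock against the 128 s limit.

- **Rings:** I stacked them on the post in order, large, medium, small. The last pictures show the stack intact with the small ring on top.
- **Pot:** It was lowered onto the cork pad until contact (8.6 N), then released. It stands upright, and the top-view overlay shows it centred on the pad.
- **Mallet:** It was lowered into the long bay until contact (7.7 N), then released. It lies lengthwise and flat in the bay.
- **Tape and hammer:** I never touched them. Comparing first and last side views, both shifted by less than 0.1 pixel. Brightness in those patches did change, which I put down to the arm's shadow moving.

No check failed. The two cameras agreed to about 2 mm on every measured position. The arm stood clear of everything when I handed in.

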